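Load a bent door pull into the sloping drilling jig

ROBOT

A 6-joint arm with a two-finger parallel gripper is mounted at the origin on the work surface. World frame = base frame: x ahead of the robot, y to its left, z up, the work surface at z = 0. Lengths are in mm, angles in rad, forces in N, time in s.
With the tool pointing down it reaches from about 325 to 925 mm from the base axis. Payload 3.1 kg.
Tool frame: the origin (TCP) lies between the finger pads; the fingertips stand 17 mm ahead of it and the grasp point (between the pads) lies 2 mm behind it; y points along the fingers, z is the direction in which the jaws open and shut, and the axes are right-handed (so a half turn about y gives the same grasp; the last joint's range is limited). The gripper opens to 85 mm and grips with 20 to 120 N. Pads are 22 mm wide; open, the fingers measure 114 mm over their backs; the gripper's body (76 mm by 85 mm) begins 54 mm behind the grasp point. The pads swing forward as they close: fully open they stand 13 mm farther back than shut.
Start: joints at [1.055, 0.217, 1.613, -0, 1.311, -0.112], TCP at [245.555, 574.754, 227] pointing down, gripper open.
Joint ranges: [-2.75, 2.75], [-0.78, 2.1], [0.31, 2.55], [-1.13, 4.27], [0.13, 2.63], [-2.58, 2.58]. Speed limits (rad/s): [2.79, 2.79, 3.14, 3.14, 3.14, 3.14].

INTERFACE

Orientations are given as a unit quaternion [x, y, z, w].
In Python, from station import env, eyes gives the robot as it stands.
- The arm moves only by the tool apply_moves, never from a script. Its argument "plan" is a list of rows, each a list of 7 numbers: the shift along the tool's x, y, z in units of 50 mm (1.0 is 50 mm), then the turn, a rotation vector about the tool's x, y, z in units of 5 degrees (1.0 is 5 degrees), then the opening, from -1 (shut) to 1 (fully open). In form: [[dx, dy, dz, rx, ry, rz, fingers], ...]. A call has 1 to 10 rows; each row shifts and turns the pose as measured when the row begins, along the tool's axes as they then stand; what a row does not reach is not made up. A row lasts 1/8 s, in which the tool goes at most 62.5 mm and 10.7 degrees, less where a joint would pass 70% of its speed; a pose out of reach is approached as far as the arm can. A call is refused whole if a number of a shift passes 1 or a number of a turn 1, either way. A call with a gripper value outside its range is refused whole. The fingers move at their own pace and stop on an object; "squeeze" is the grip in N (left out, the last holds). Time passes only in rows, so rows that do not move let the fingers close. It gives the time, the measured TCP pose, the force and the opening at its end, in the units of the state.
- env.get_obs(): the state, without advancing time (a new reading comes with each control period).
- eyes.read_camera(name): name is "scene" or "side" or "wrist"; returns a dict with "color" (480x640x3 uint8, red, green, blue), "mtx" (3x3 intrinsics, pixels), "position" and "rotation" of the camera in the world. Camera axes: x right, y down, z forward; pixel columns grow to the right and rows downward; lengths in mm; the calibration is good to about 2 mm. A picture is of the moment at which its call begins. There is no depth.
- env.sign_off(): hands the job in, once; it reports no verdict.
Trained networks look in a picture, given as the dict that the camera call returned (one of the last four; its "shot" number tells which), for a name from the list of things; names that differ only in an ending like _2 or _b are one class to them, and where a whole thing is asked for, a point or a joint stands for the part that bears it (a point fixed in the world has none). Each returns a list of dicts, best first, with "p" (0 to 1); they miss things now and then, are a little off and sometimes report something else, mostly with a low value. They report only what shows in the picture. A call takes as long as a camera call. They do not tell look-alikes from the thing itself.
- eyes.recognise(picture, name): "pixel" ([row, column] in pixels, amid what is visible of it).
- eyes.mark_of(picture, name): "pixel" ([row, column] in pixels: a listed point, or the origin of a listed thing).
The state is a dict: "time": time; "q": joint angles; "joint_velocities": joint speeds; "effort": joint torques, N m; "ee_pos": TCP position; "tool_rot": TCP orientation; "ft_force": force on the tool from outside, world axes, zero at the start; "torque": the same for the moment, N m; "gripper_width": opening from 0.0 (shut) to 1.0 (fully open).
Only numpy, scipy, OpenCV 4.12 (cv2) and the standard library are available. Lean on these libraries where they do the work, as an engineer would, in place of code of your own. Each camera call takes 0.05 s, during which the arm holds its last target.

TASK

Get the bent aluminium door pull ready for drilling: swing the jig's toggle clamp fully open, then turn the pull and lay it, without dropping it in, on the jig's slope so that both its legs lie in the two V notches with their ends down against the end stops and its bar on the white pads. Then close the clamp fully on the bar and let go; leave the drill, the spray can and the tape roll where they are.

Things in the scene. Friction and masses are not known exactly. Their poses are not given: they have to be found in the camera images.
- pull_mid (a point): Bent door pull: a flat U of round aluminium bar, 16 mm diameter, about 155 g, lying on a 4 mm black rubber mat. Point: middle of its bar, on the bar's axis. The bar runs along y (straight for 120 mm, then bends of 20 mm radius); the two legs run to -x, axes 160 mm apart, ends 62 mm from the bar's axis; z is square to the U. Same either way up
- pull_end_a (a point): Centre of the flat end face of the pull's leg at its own y = +80 mm
- pull_end_b (a point): Centre of the flat end face of the pull's leg at its own y = -80 mm
- face: The jig's fixed grey plate, 240 x 240 mm, sloping 35 degrees, low edge away from the robot; origin in the middle of its low edge, on its surface. x runs straight up the slope, y level, z square to the plate (up and away from the robot). Clamp bracket: 60 mm wide, 71 mm high, from x = 174 mm up, in the middle
- seat_mid (a point): Fixed point on the jig, axes as face: where the middle of the seated pull's bar axis lies, 27 mm off the plate. Two white rest pads, 20 mm wide and 19 mm high, carry the bar at y = +-48 mm. Closed, the clamp's sprung rubber tip (18 mm diameter) stands in the bar's way; fully open, the arm stands clear, over 95 mm up the slope from here
- notch_left (a point): Fixed point, axes as face, 62 mm down the slope from seat_mid, y = +80 mm: where a seated leg's end centre lies, on the stop's face. Notch: 90 degree steel V along x, open to z, 34 mm wide at the lips, which are 5 mm above this point; it spans 7 to 35 mm up the slope from here. The end stop, 40 mm wide, 16 mm thick, rises 19 mm above this point. Either leg may lie in either notch
- notch_right (a point): The same for the other notch, at y = -80 mm of seat_mid
- clamp (a joint): Red-gripped lever of the toggle clamp: 0 = closed, lever square to the plate, arm pressing; grows as it swings up the slope, towards the robot, to its stop at 1.2 = fully open, arm raised 110 degrees. Stays where it is left; about 5 N at the grip moves it. The lever drives the arm, 1.6 times its angle
- clamp_grip (a point): Middle of the lever's red grip: a round bar of 18 mm diameter, 76 mm long (38 mm either way), along its own z (pointing out to the free end); own y is level and parallel to the lever's hinge. It is 82 mm from the hinge
- clamp_hinge (a point): Lever's hinge: its axis passes here along y (axes as face). At joint value q the middle of the grip lies 82 mm from here in direction x sin q + z cos q
- clamp_arm: The steel clamp arm, driven by the lever; origin at its pin, 112 mm up the slope from the bar's place; the arm is 112 mm long to its sprung rubber tip, which meets the seated bar when the lever is 0.04 from closed and is pressed back 7 mm (about 1.5 N) at 0
- drill: Cordless drill, black and grey, lying on its side, about 270 x 210 mm, 60 mm high; origin on the bench under its motor. To be left alone
- can: Upright blue spray can, 55 mm diameter, 193 mm high; origin under its centre. To be left alone
- tape: Roll of tape lying flat, 90 mm diameter, 24 mm high; origin under its centre. To be left alone
Mind the look-alikes: they are no part of the job. Several things look just like the part that bears pull_mid: the one meant starts farthest from the robot's base.

How it is judged (in metres and radians):
On the way, in this order (a step that is already met when the one before it is completed fails the run):
1. the clamp lever is swung fully open (at least 1.0 rad) (value of joint clamp above 1 rad), for 0.2 s.
2. with the clamp still open, the pull lies in both notches against the end stops and on the pads (each point within 5 mm) (distance between pull_mid and seat_mid below 0.005 m and ((distance between pull_end_a and notch_left below 0.005 m and distance between pull_end_b and notch_right below 0.005 m) or (distance between pull_end_a and notch_right below 0.005 m and distance between pull_end_b and notch_left below 0.005 m)) and value of joint clamp above 0.9 rad), for 0.2 s.
3. the lever is closed (below 0.06 rad) with its tip pressing on the seated pull (over 0.3 N) (distance between pull_mid and seat_mid below 0.005 m and ((distance between pull_end_a and notch_left below 0.005 m and distance between pull_end_b and notch_right below 0.005 m) or (distance between pull_end_a and notch_right below 0.005 m and distance between pull_end_b and notch_left below 0.005 m)) and value of joint clamp below 0.06 rad and contact force between clamp_arm and pull above 0.3 N), for 0.2 s.
At the end, for the whole second after the job is handed in: The bar's middle is within 5 mm of its seat, both leg ends are within 5 mm of their places against the stops in the two notches (either leg in either notch), the clamp lever is within 0.06 rad of closed, the tip presses on the pull (over 0.3 N) and the pull is at rest (all of step 3 and linear speed of pull below 0.01 m/s); the robot touches nothing.
It fails at once if the drill is moved more than 25 mm (distance of drill from where it was at the start of the episode above 0.025 m).
It fails at once if the spray can is moved more than 25 mm (distance of can from where it was at the start of the episode above 0.025 m).
It fails at once if the tape roll is moved more than 25 mm (distance of tape from where it was at the start of the episode above 0.025 m).
It fails at once if the pull is dropped into the jig (within 60 mm of its seat, faster than 0.45 m/s, with the fingers off it) (distance between pull_mid and seat_mid below 0.06 m and linear speed of pull above 0.45 m/s and contact force between the fingers and pull below 0.1 N).
It also fails if it takes over 72 s, if anything falls off the work surface, if the arm or the gripper's body presses on something with over 40 N, if the wrist force passes 120 N, or if a joint passes its speed limit or range.

## Working session

There is one attempt and no reset: what is moved stays moved. The work goes in short steps, Python scripts to look and compute and a tool call to move; the robot and the scene stay as the last step left them, time stands still between calls to the robot, and variables do not carry over. Pictures are saved under pics/ and viewed, and the job is handed in when it is done.

Besides the shell and the picture viewer there is one more tool, called after "Call:" as name(argument=value, ...), one argument or row to a line, values as JSON. apply_moves: Moves the arm, as the interface text tells. Its arguments: {"type":"object","properties":{"plan":{"type":"array"},"squeeze":{"type":"number"}},"required":["plan"]}

```bash
ls; mkdir -p pics; cat > h.py <<'E'
import numpy as np,cv2
from station import env,eyes
def shot(n,tag):
    p=eyes.read_camera(n); cv2.imwrite(f'pics/{tag}.png',p['color'][:,:,::-1]); return p
def ray(p,px):
    R=np.array(p['rotation']);
    if R.shape!=(3,3):
        from scipy.spatial.transform import Rotation as Ro; R=Ro.from_quat(R).as_matrix()
    d=R@np.linalg.inv(p['mtx'])@np.array([px[1],px[0],1.]); return np.array(p['position']),d/np.linalg.norm(d)
def tri(rs):
    A=np.zeros((3,3));b=np.zeros(3)
    for o,d in rs:
        P=np.eye(3)-np.outer(d,d);A+=P;b+=P@o
    x=np.linalg.solve(A,b); return x,[np.linalg.norm((np.eye(3)-np.outer(d,d))@(x-o)) for o,d in rs]
def onz(r,z): o,d=r; return o+d*(z-o[2])/d[2]
def proj(p,X):
    R=np.array(p['rotation'])
    if R.shape!=(3,3):
        from scipy.spatial.transform import Rotation as Ro; R=Ro.from_quat(R).as_matrix()
    c=R.T@(np.array(X)-np.array(p['position'])); u=np.array(p['mtx'])@c; return np.array([u[1]/u[2],u[0]/u[2]])
E
python3 - <<'E'
from h import *
print(env.get_obs())
for n in ['scene','side','wrist']:
    p=shot(n,n+'0'); print(n,p['position'],p['rotation'],p['mtx'])
    for k in ['pull_mid','pull_end_a','pull_end_b','face','seat_mid','notch_left','notch_right','clamp_grip','clamp_hinge','clamp_arm','drill','can','tape']:
        print(k,[(np.round(r['pixel'],1).tolist(),round(r['p'],2)) for r in eyes.mark_of(p,k)])
E
```

```text
pics
{'time': 0.0, 'q': array([ 1.05482439e+00,  2.17753349e-01,  1.61490594e+00,  1.21991967e-05,
        1.31131332e+00, -1.12199995e-01]), 'joint_velocities': array([ 0.00028591, -0.00010483, -0.00084659, -0.0005858 , -0.00038312,
        0.00040326]), 'effort': array([-1.60144249e-03, -3.96839905e+01, -3.03849185e+01, -1.47010778e-04,
        9.65625368e-03,  1.22639460e-05]), 'ee_pos': array([245.12719925, 574.03691204, 225.68351603]), 'tool_rot': array([ 0.69354382, -0.14205209,  0.14152425, -0.69194585]), 'ft_force': array([-0.18120381, -1.18214262, -0.40357632]), 'torque': array([ 0.00572025, -0.02595228,  0.03748773]), 'gripper_width': 0.9992849876319999}
scene [1075.14912315 -913.96891548 1171.55323805] [ 0.88929981  0.25424575 -0.09835176 -0.36719461] [[609.35270283   0.         322.41611009]
 [  0.         609.35270283 249.29027517]
 [  0.           0.           1.        ]]
pull_mid [([302.9, 191.0], 0.92), ([330.9, 278.2], 0.78), ([197.2, 309.0], 0.64), ([189.1, 368.3], 0.52)]
pull_end_a [([276.4, 193.9], 0.97), ([192.0, 275.2], 0.91), ([219.6, 306.5], 0.89), ([320.9, 3
[... 1392 characters left out ...]
30.5, 244.6], 0.98)]
notch_right [([398.4, 215.1], 0.75)]
clamp_grip [([290.3, 281.8], 0.9)]
clamp_hinge [([325.3, 301.4], 0.8), ([349.2, 389.2], 0.22)]
clamp_arm [([327.6, 298.9], 0.88)]
drill [([345.6, 202.0], 0.95)]
can [([201.6, 328.2], 0.81), ([274.6, 361.7], 0.31)]
tape [([259.3, 329.4], 0.38), ([326.5, 296.4], 0.24)]
wrist [184.2540142  599.72072136 374.39978336] [0.82770122 0.54584439 0.07172537 0.10872012] [[381.91974605   0.         316.45742115]
 [  0.         381.91974605 239.75767535]
 [  0.           0.           1.        ]]
pull_mid []
pull_end_a []
pull_end_b []
face []
seat_mid []
notch_left []
notch_right []
clamp_grip []
clamp_hinge []
clamp_arm []
drill []
can []
tape []
```

View pics/scene0.png

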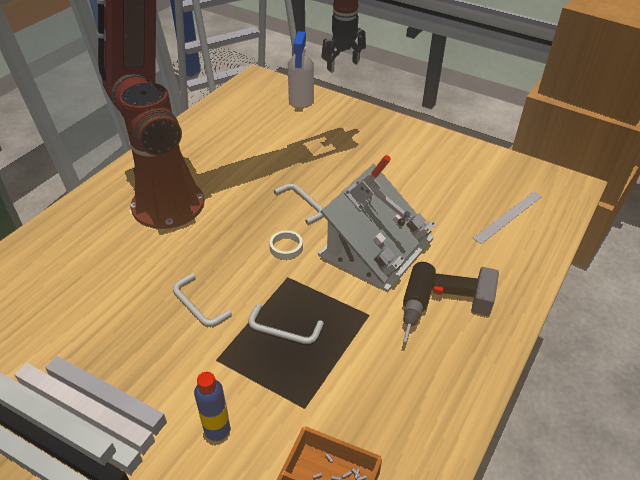

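View pics/side0.png

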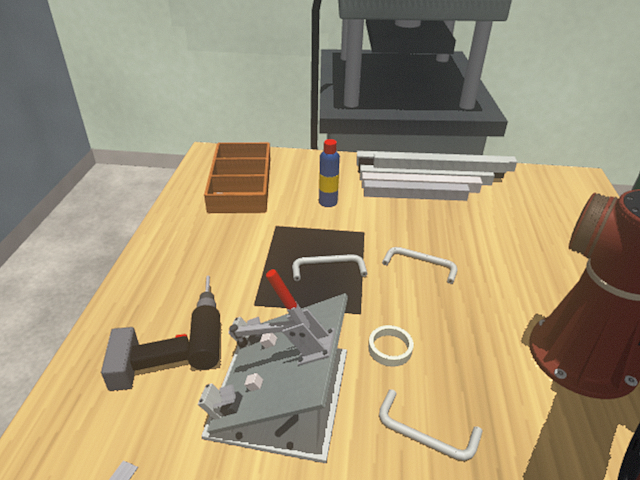

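View pics/wrist0.png

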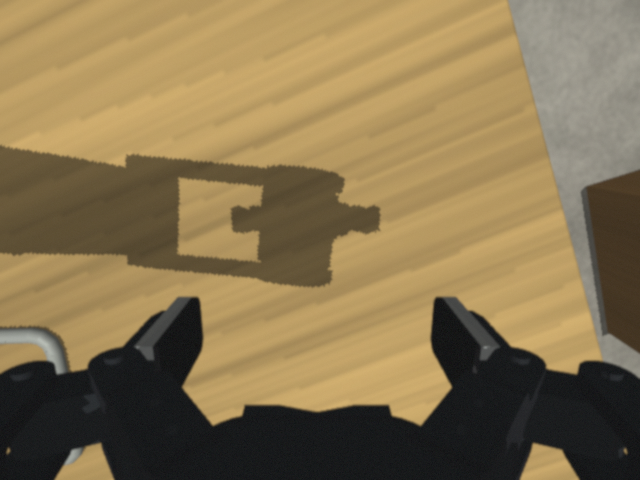

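```bash
cat > fit.py <<'E'
from h import *
from scipy.optimize import least_squares
S=shot('scene','s1');D=shot('side','d1')
obs={'face':[(257.3,409.5),(376.4,226.5)],'seat':[(226.9,393.9),(352.3,256.5)],'nl':[(260.4,395.9),(330.5,244.6)],'nr':[(228.6,424.6),(398.4,215.1)],
'hinge':[(182.6,363.7),(325.3,301.4)],'grip':[(165.2,377.4),(290.3,281.8)],'arm':[(190.2,365.8),(327.6,298.9)]}
for k,v in obs.items():
    x,e=tri([ray(S,v[0]),ray(D,v[1])]); print(k,np.round(x,1),np.round(e,1))
sl=np.radians(35)
def axes(yaw):
    h=np.array([np.cos(yaw),np.sin(yaw),0]) # horizontal uphill dir
    x=h*np.cos(sl)+np.array([0,0,np.sin(sl)]); z=-h*np.sin(sl)+np.array([0,0,np.cos(sl)])
    return np.stack([x,np.cross(z,x),z],1)
def model(p):
    o=p[:3];A=axes(p[3]);xs,hx,hz,q,az=p[4:9]
    L={'face':[0,0,0],'seat':[xs,0,27],'nl':[xs-62,80,27],'nr':[xs-62,-80,27],'hinge':[hx,0,hz],'grip':[hx+82*np.sin(q),0,hz+82*np.cos(q)],'arm':[xs+112,0,az]}
    return {k:o+A@np.array(v,float) for k,v in L.items()}
def res(p):
    m=model(p);r=[]
    for k,v in obs.items():
        for P,px in zip((S,D),v): r+=list((proj(P,m[k])-px))
    r+=[(p[7])/0.05]
    return np.array(r)
f=least_squares(res,[700,-100,20,np.pi,100,190,60,0,40],loss='soft_l1',x_scale=[10,10,10,.1,10,10,10,.1,10])
print(np.round(f.x,3)); print(np.round(f.fun.reshape(-1)[:28].reshape(-1,4),1))
for k,v in model(f.x).items(): print(k,np.round(v,1))
np.save('jig.npy',f.x)
for nm,ps in {'mat':((330.9,278.2),(259.1,324.0)),'left':((302.9,191),(254.9,424.7)),'near':((197.2,309),(436.8,417.1))}.items():
    x,e=tri([ray(S,ps[0]),ray(D,ps[1])]); print(nm,np.round(x,1),np.round(e,1),np.hypot(*x[:2]))
for a,b in [((320.9,320.7),(280.8,296.4)),((303,258.4),(273.8,361.2)),((311.7,230.6),(282,445.7)),((311.7,230.6),(273.8,361.2))]:
    x,e=tri([ray(S,a),ray(D,b)]); print(np.round(x,1),np.round(e,1))
for n,a,b in [('tape',(248.3,285.4),(345,391)),('can',(429.7,213),(201.6,328.2)),('drill',(292.1,417.8),(345.6,202))]:
    print(n,np.round(onz(ray(S,a),0)),np.round(onz(ray(D,b),0)))
E
python3 fit.py
python3 - <<'E'
import cv2
a=cv2.imread('pics/scene0.png');b=cv2.imread('pics/side0.png')
c=cv2.resize(a[280:360,210:350],(700,400),interpolation=2);cv2.imwrite('pics/cA.png',c)
c=cv2.resize(b[240:340,250:390],(700,500),interpolation=2);cv2.imwrite('pics/cB.png',c)
E
```

```text
face [698.8 159.5  20.5] [0.1 0.1]
seat [639.7 160.8 100.4] [3.6 3.6]
nl [683.8  85.8  67.4] [6.4 6.4]
nr [697.5 237.1  62. ] [2.5 2.5]
hinge [548.6 170.5 197.3] [5. 5.]
grip [581.3 167.3 268.3] [3.1 3.1]
arm [556.6 163.5 181.9] [2.3 2.3]
[6.99623e+02 1.57619e+02 2.27130e+01 3.06300e+00 9.54170e+01 2.25895e+02
 5.30260e+01 1.20000e-01 4.91230e+01]
[[-0.   0.1 -1.6 -0.2]
 [-0.8 -2.   1.6 -0.8]
 [ 1.8 -4.8 -0.8 -1.2]
 [-1.4 -1.8  0.4  0.2]
 [ 0.7  0.7 -0.2  5. ]
 [ 0.9  2.1 -0.7  0.3]
 [-0.7  2.5  1.9 -0.2]]
face [699.6 157.6  22.7]
seat [637.1 162.6  99.6]
nl [681.5  78.8  64. ]
nr [694.1 238.3  64. ]
hinge [545.5 169.8 195.7]
grip [584.  166.8 268. ]
arm [558.3 168.8 181.9]
mat [ 546.  -216.9   13.3] [6. 6.] 587.526240478895
left [ 307.6 -260.6   12.7] [2.2 2.2] 403.1464627413062
near [341.6 232.5  10.3] [2.5 2.5] 413.266278818282
[ 607.4 -134.7    7. ] [0.9 0.9]
[ 455.  -173.4   13.7] [4. 4.]
[ 308.3 -193.   -43.2] [60.7 60.7]
[ 430.7 -216.    -8.1] [30.7 30.7]
tape [393.  29.   0.] [388.  26.   0.]
can [ 564. -493.    0.] [ 567. -485.    0.]
drill [764.  79.   0.] [774.  77.   0.]
```

View pics/cA.png

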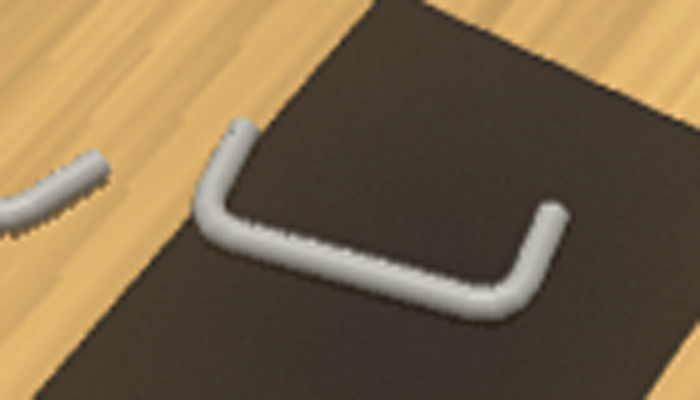

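View pics/cB.png

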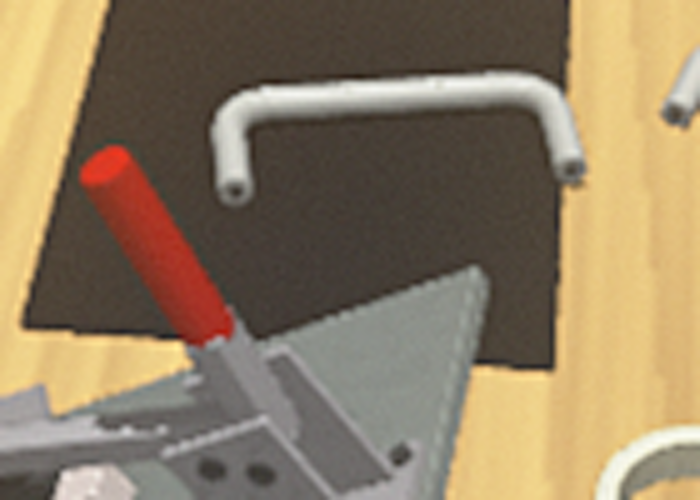

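```bash
python3 - <<'E'
from h import *
from scipy.spatial.transform import Rotation as Ro
o=env.get_obs();R=Ro.from_quat(o['tool_rot']).as_matrix();print('tool cols',np.round(R,3))
p=eyes.read_camera('wrist');C=Ro.from_quat(p['rotation']).as_matrix()
print('cam in tool pos',R.T@(p['position']-o['ee_pos']));print(np.round(R.T@C,3))
E
python3 - <<'E'
import cv2
a=cv2.imread('pics/scene0.png');b=cv2.imread('pics/side0.png')
c=cv2.resize(a[145:295,310:450],(747,800)[:2] if 0 else (560,600),interpolation=2);cv2.imwrite('pics/cC.png',c)
c=cv2.resize(b[260:470,190:360],(486,600),interpolation=2);cv2.imwrite('pics/cD.png',c)
E
```

```text
tool cols [[ 0.92  -0.     0.393]
 [-0.393  0.     0.92 ]
 [-0.    -1.     0.   ]]
cam in tool pos [ -66.18288945 -147.37992732   -1.12498502]
[[ 0.001  0.966  0.258]
 [-0.    -0.258  0.966]
 [ 1.    -0.001 -0.   ]]
```

View pics/cC.png

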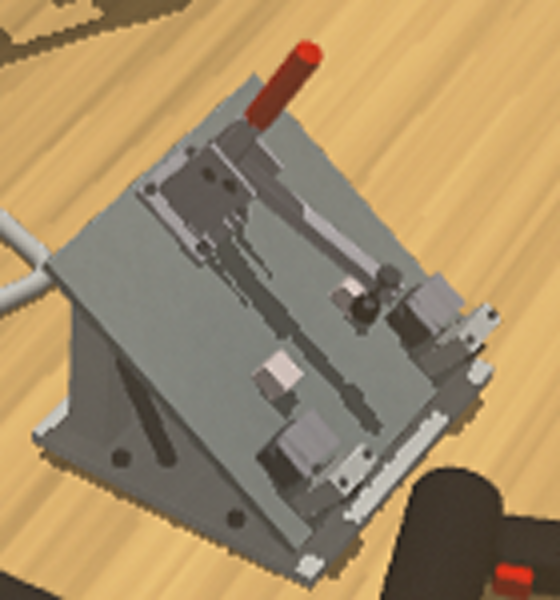

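View pics/cD.png

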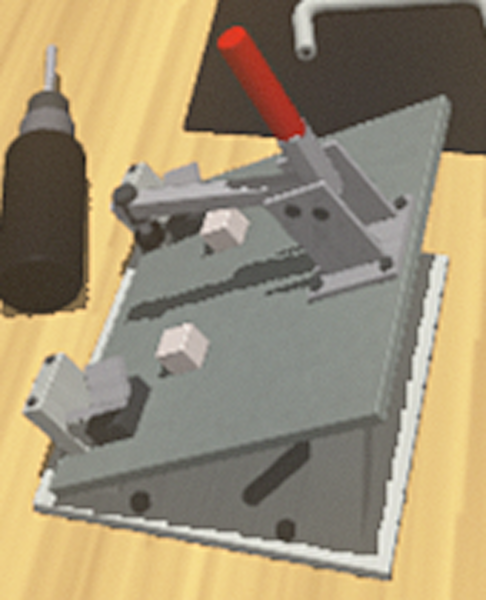

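```bash
cat >> h.py <<'E'
from scipy.spatial.transform import Rotation as Ro
sl=np.radians(35)
def axes(yaw):
    h=np.array([np.cos(yaw),np.sin(yaw),0])
    x=h*np.cos(sl)+np.array([0,0,np.sin(sl)]); z=-h*np.sin(sl)+np.array([0,0,np.cos(sl)])
    return np.stack([x,np.cross(z,x),z],1)
def toolR(app,jaw):
    y=np.array(app,float);y/=np.linalg.norm(y);z=np.array(jaw,float);z-=y*(z@y);z/=np.linalg.norm(z)
    return np.stack([np.cross(y,z),y,z],1)
def plan(P,R,n=None,g=1,vmax=45.,amax=4.9):
    o=env.get_obs();p=np.array(o['ee_pos']);R0=Ro.from_quat(o['tool_rot']);
    R=Ro.from_matrix(R) if R is not None else R0
    rv=(R0.inv()*R).as_rotvec(degrees=True);d=np.array(P)-p
    print('t',round(float(o['time']),2),'pos',np.round(p,1),'d',np.round(d,1),'rot',np.round(rv,1))
    k=int(np.ceil(max(np.linalg.norm(d)/vmax,np.abs(rv).max()/amax,1))) if n is None else n
    rows=[]
    for i in range(k):
        Ri=R0*Ro.from_rotvec(rv*i/k,degrees=True)
        l=Ri.inv().apply(d/k)/50
        rows.append([round(float(x),2)+0. for x in l]+[round(float(x),2)+0. for x in rv/k/5]+[g])
    print(k);print(str(rows).replace(' ',''))
E
python3 - <<'E'
from h import *
R=toolR([0,0,-1],[np.cos(np.radians(-4.5)),np.sin(np.radians(-4.5)),0])
plan([600,165,400],R)
E
```

```text
t 2.25 pos [245.6 574.7 227. ] d [ 354.4 -409.7  173. ] rot [ 0.  71.4 -0. ]
15
[[0.65,-0.23,-0.32,0.0,0.95,0.0,1],[0.67,-0.23,-0.26,0.0,0.95,0.0,1],[0.69,-0.23,-0.21,0.0,0.95,0.0,1],[0.71,-0.23,-0.15,0.0,0.95,0.0,1],[0.72,-0.23,-0.09,0.0,0.95,0.0,1],[0.72,-0.23,-0.03,0.0,0.95,0.0,1],[0.72,-0.23,0.03,0.0,0.95,0.0,1],[0.72,-0.23,0.09,0.0,0.95,0.0,1],[0.71,-0.23,0.15,0.0,0.95,0.0,1],[0.69,-0.23,0.21,0.0,0.95,0.0,1],[0.67,-0.23,0.27,0.0,0.95,0.0,1],[0.65,-0.23,0.32,0.0,0.95,0.0,1],[0.62,-0.23,0.37,0.0,0.95,0.0,1],[0.59,-0.23,0.42,0.0,0.95,0.0,1],[0.55,-0.23,0.47,0.0,0.95,0.0,1]]
```

Call:
apply_moves(
  plan=[
    [0.65,-0.3,-0.32,0,0.95,0,1],
    [0.67,-0.3,-0.26,0,0.95,0,1],
    [0.69,-0.3,-0.21,0,0.95,0,1],
    [0.71,-0.3,-0.15,0,0.95,0,1],
    [0.72,-0.3,-0.09,0,0.95,0,1],
    [0.72,-0.3,-0.03,0,0.95,0,1],
    [0.72,-0.3,0.03,0,0.95,0,1],
    [0.72,-0.3,0.09,0,0.95,0,1],
    [0.71,-0.2,0.15,0,0.95,0,1],
    [0.69,-0.2,0.21,0,0.95,0,1],
  ],
)

```text
time: 3.5
ee_pos: [483.6, 291.4, 370.9]
tool_rot: [-0.572, 0.415, -0.416, 0.572]
ft_force: [0.1, 0.6, 0.2]
gripper_width: 1.004
```

Call:
apply_moves(
  plan=[
    [0.67,-0.2,0.27,0,0.95,0,-1],
    [0.65,-0.2,0.32,0,0.95,0,-1],
    [0.62,-0.2,0.37,0,0.95,0,-1],
    [0.59,-0.1,0.42,0,0.95,0,-1],
    [0.55,-0.1,0.47,0,0.95,0,-1],
    [0,0,0,0,0,0,-1],
  ],
)

```text
time: 4.25
ee_pos: [602.9, 144.3, 413.9]
tool_rot: [0.469, -0.527, 0.529, -0.471]
ft_force: [-0.6, -0.3, -0.1]
gripper_width: 0.002
```

```bash
python3 - <<'E'
from h import *
o=env.get_obs();print(o['time'],o['ee_pos'],o['q'],o['ft_force'])
p=shot('wrist','w2')
for k in ['face','seat_mid','notch_left','notch_right','clamp_grip','clamp_hinge','clamp_arm']:
    print(k,[(np.round(r['pixel'],1).tolist(),round(r['p'],2)) for r in eyes.mark_of(p,k)])
import pickle;pickle.dump({k:p[k] for k in ('mtx','position','rotation')},open('w2.pkl','wb'))
E
```

```text
4.25 [602.85653984 144.26249993 413.92052674] [ 1.21964188e-01  1.19109453e-01  1.38297053e+00 -4.99407816e-04
  1.63522982e+00  2.38179120e-01] [-0.56053197 -0.25654297 -0.14940815]
face [([166.7, 381.4], 0.71)]
seat_mid [([173.1, 341.8], 0.89), ([184.5, 272.3], 0.31)]
notch_left [([233.2, 377.0], 0.57)]
notch_right [([105.3, 380.1], 0.68), ([216.9, 429.2], 0.44)]
clamp_grip [([196.5, 290.8], 0.87)]
clamp_hinge [([183.8, 257.8], 0.65)]
clamp_arm [([185.1, 271.8], 0.62)]
```

View pics/w2.png

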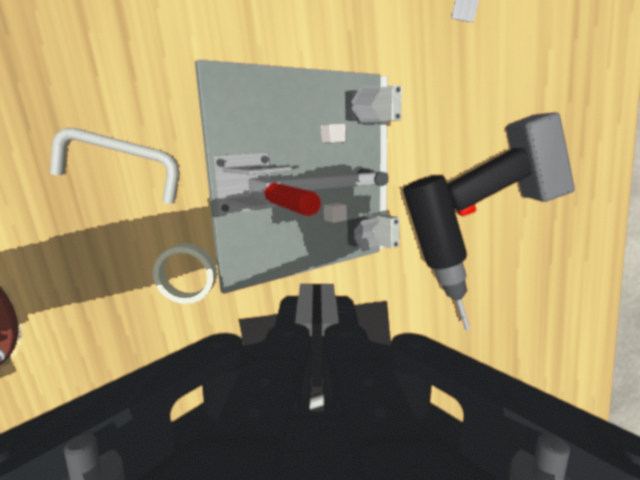

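```bash
python3 - <<'E'
import cv2
a=cv2.imread('pics/w2.png')
c=cv2.resize(a[50:300,185:415],(736,800),interpolation=2)
for i in range(0,230,20): cv2.putText(c,str(185+i),(int(i*3.2),10),0,.35,(0,0,255),1)
for i in range(0,250,20): cv2.putText(c,str(50+i),(0,int(i*3.2)+4),0,.35,(0,0,255),1)
cv2.imwrite('pics/cE.png',cv2.resize(c,(552,600)))
c=cv2.resize(cv2.imread('pics/scene0.png')[140:300,310:445],(506,600),interpolation=2)
for i in range(0,135,10): cv2.putText(c,str(310+i),(int(i*3.75),10),0,.35,(0,0,255),1)
for i in range(0,160,10): cv2.putText(c,str(140+i),(0,int(i*3.75)+4),0,.35,(0,0,255),1)
cv2.imwrite('pics/cF.png',c)
c=cv2.resize(cv2.imread('pics/side0.png')[280:470,195:360],(521,600),interpolation=2)
for i in range(0,165,10): cv2.putText(c,str(195+i),(int(i*3.158),10),0,.35,(0,0,255),1)
for i in range(0,190,10): cv2.putText(c,str(280+i),(0,int(i*3.158)+4),0,.35,(0,0,255),1)
cv2.imwrite('pics/cG.png',c)
E
```

```text
(no output)
```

View pics/cE.png

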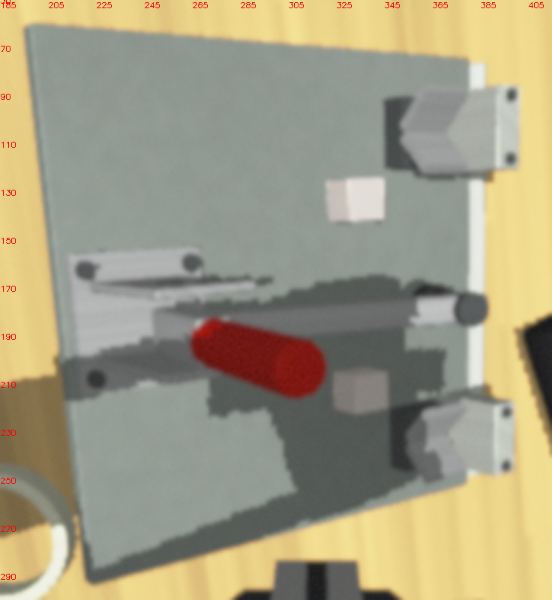

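View pics/cF.png

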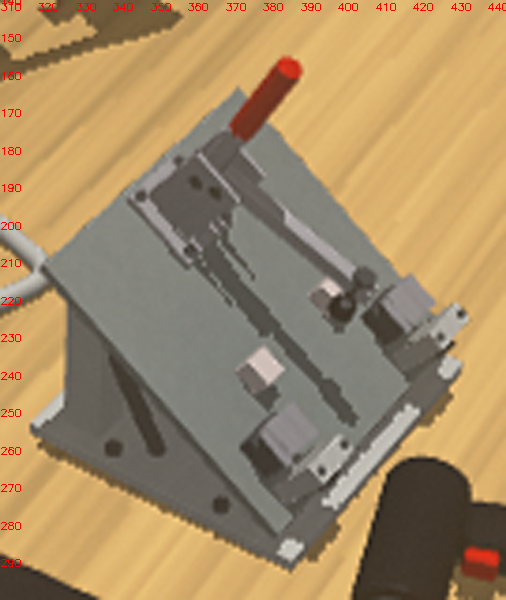

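View pics/cG.png

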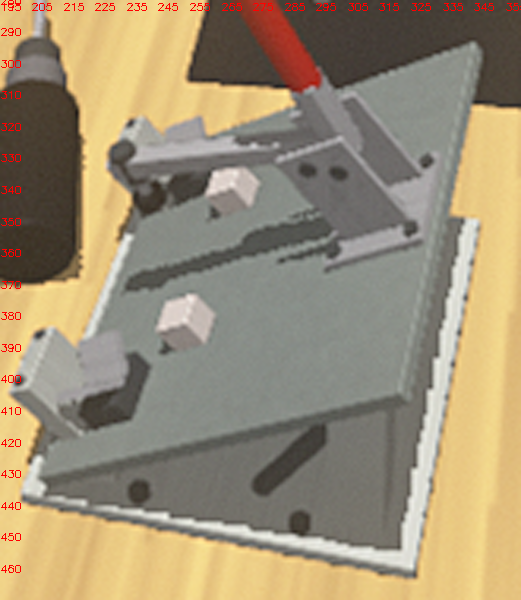

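```bash
cat > fit2.py <<'E'
from h import *
from scipy.optimize import least_squares
import pickle,sys
S=eyes.read_camera('scene');D=eyes.read_camera('side');W=pickle.load(open('w2.pkl','rb'))
obs=[('face',S,(257.3,409.5),3),('face',D,(376.4,226.5),3),('face',W,(166.7,381.4),3),
('seat',S,(226.9,393.9),3),('seat',D,(352.3,256.5),3),('seat',W,(173.1,341.8),3),
('nl',S,(260.4,395.9),3),('nl',D,(330.5,244.6),3),('nl',W,(233.2,377),3),
('nr',S,(228.6,424.6),3),('nr',D,(398.4,215.1),3),('nr',W,(105.3,380.1),3),
('hinge',S,(182.6,363.7),3),('hinge',D,(325.3,301.4),3),('hinge',W,(183.8,257.8),3),
('grip',S,(165.2,377.4),3),('grip',D,(290.3,281.8),3),('grip',W,(196.5,290.8),3),
('c--',W,(75,380),1),('c-+',W,(251.7,379.2),1),('c+-',W,(60.4,197.5),1),('c++',W,(292.3,224.2),1),
('c++',S,(212,321.7),1),('c+-',S,(164,374),1),('c-+',S,(278,387),1.5),
('c++',D,(294,346),1),('c+-',D,(404.4,323.2),1),('c--',D,(428.8,209),1.5)]
def model(p):
    o=p[:3];A=axes(p[3]);xs,hx,hz,q=p[4:8]
    L={'face':[0,0,0],'seat':[xs,0,27],'nl':[xs-62,80,27],'nr':[xs-62,-80,27],'hinge':[hx,0,hz],'grip':[hx+82*np.sin(q),0,hz+82*np.cos(q)],
    'c--':[0,-120,0],'c-+':[0,120,0],'c+-':[240,-120,0],'c++':[240,120,0]}
    return {k:o+A@np.array(v,float) for k,v in L.items()}
def res(p):
    m=model(p);cam={id(S):0,id(D):3,id(W):6}
    r=[]
    for k,P,px,s in obs:
        r+=list((proj(P,m[k])-px)/s)
    return np.array(r)
f=least_squares(res,[700,158,22,3.06,95,220,53,.1],loss='soft_l1',x_scale=[10,10,10,.1,10,10,10,.1])
print(np.round(f.x,3))
for (k,P,px,s),e in zip(obs,f.fun.reshape(-1,2)*1): print(k,'SDW'[[id(S),id(D),id(W)].index(id(P))],np.round((proj(P,model(f.x)[k])-px),1))
for k,v in model(f.x).items(): print(k,np.round(v,1))
np.save('jig.npy',f.x)
E
python3 fit2.py
```

```text
[6.92733e+02 1.58044e+02 2.50820e+01 3.06400e+00 8.82410e+01 2.14763e+02
 5.55570e+01 1.64000e-01]
face S [-1.7 -2.1]
face D [-1.8  3.2]
face W [ 1.1 -1.9]
seat S [-0.4 -2.4]
seat D [ 2.3 -0.1]
seat W [1.3 0.4]
nl S [ 2.2 -5.1]
nl D [-0.2 -0.7]
nl W [-2.8  2.4]
nr S [-1.  -2.3]
nr D [1. 1.]
nr W [-0.6 -0.3]
hinge S [2.  1.7]
hinge D [0.1 2.8]
hinge W [3.5 0.4]
grip S [1.1 2.2]
grip D [-0.7  0.1]
grip W [ 1.  -0.5]
c-- W [-0.5 -0.2]
c-+ W [-0.8  0.1]
c+- W [-0.2  0.7]
c++ W [ 0.6 -0.3]
c++ S [-1.2 -1.2]
c+- S [-0.5 -1.2]
c-+ S [ 5.1 -3.9]
c++ D [-0.7 -0.3]
c+- D [ 0.3 -1.1]
c-- D [ 2.8 -1.9]
face [692.7 158.   25.1]
seat [636.1 162.4  97.8]
nl [680.6  78.7  62.2]
nr [692.9 238.3  62.2]
hinge [549.1 169.2 193.8]
grip [584.4 166.4 267.7]
c-- [702.  277.7  25.1]
c-+ [683.5  38.4  25.1]
c+- [506.  292.8 162.7]
c++ [487.5  53.6 162.7]
```

```bash
python3 - <<'E'
from h import *
R=toolR([0,0,-1],[np.cos(np.radians(-4.5)),np.sin(np.radians(-4.5)),0])
plan([668,160,414],R,g=-1)
plan([668,160,272],R,g=-1)
E
```

```text
t 4.75 pos [601.2 147.  413.9] d [66.8 13.   0.1] rot [-0.2 -1.9 -0.1]
2
[[-0.2,0.0,0.65,-0.02,-0.19,-0.01,-1],[-0.19,0.0,0.65,-0.02,-0.19,-0.01,-1]]
t 4.75 pos [601.2 147.  413.9] d [  66.8   13.  -141.9] rot [-0.2 -1.9 -0.1]
4
[[-0.1,0.71,0.32,-0.01,-0.09,0.0,-1],[-0.1,0.71,0.32,-0.01,-0.09,0.0,-1],[-0.1,0.71,0.33,-0.01,-0.09,0.0,-1],[-0.09,0.71,0.33,-0.01,-0.09,0.0,-1]]
```

Call:
apply_moves(
  plan=[
    [-0.2,0,0.65,0,-0.2,0,-1],
    [-0.2,0,0.75,0,-0.2,0,-1],
    [0,0.7,0.1,0,0,0,-1],
    [0,0.7,0,0,0,0,-1],
    [0,0.7,0,0,0,0,-1],
    [0,0.7,0,0,0,0,-1],
    [0,0,0,0,0,0,-1],
  ],
)

```text
time: 5.62
ee_pos: [680.3, 162.4, 271.1]
tool_rot: [0.48, -0.516, 0.519, -0.483]
ft_force: [0.2, 0.9, -0.5]
gripper_width: -0.001
```

```bash
python3 - <<'E'
from h import *
o=env.get_obs();print(o['ft_force'],o['q'])
R=toolR([0,0,-1],[np.cos(np.radians(-4.5)),np.sin(np.radians(-4.5)),0])
plan([533,169,272],R,g=-1,vmax=15)
p=shot('wrist','w3')
E
```

```text
[ 0.19706195  0.85610702 -0.51659388] [1.33998234e-01 3.39962713e-01 1.37891409e+00 1.38835942e-04
 1.41680847e+00 2.05766806e-01]
t 5.62 pos [680.3 162.4 271.1] d [-147.3    6.6    0.9] rot [-0.3  0.4 -0.1]
10
[[0.01,0.0,-0.29,-0.01,0.01,0.0,-1],[0.01,0.0,-0.29,-0.01,0.01,0.0,-1],[0.01,0.0,-0.29,-0.01,0.01,0.0,-1],[0.01,0.0,-0.29,-0.01,0.01,0.0,-1],[0.01,0.0,-0.29,-0.01,0.01,0.0,-1],[0.01,0.0,-0.29,-0.01,0.01,0.0,-1],[0.01,0.0,-0.29,-0.01,0.01,0.0,-1],[0.01,0.0,-0.29,-0.01,0.01,0.0,-1],[0.01,0.0,-0.29,-0.01,0.01,0.0,-1],[0.01,0.0,-0.29,-0.01,0.01,0.0,-1]]
```

View pics/w3.png

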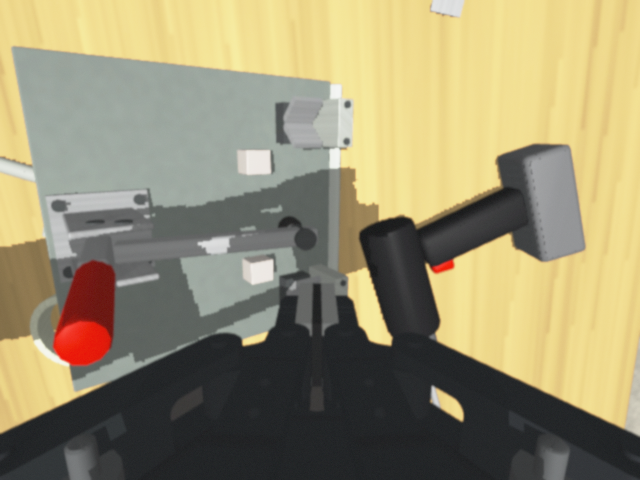

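Call:
apply_moves(
  plan=[
    [0,0,-0.4,0,0,0,-1],
    [0,0,-0.4,0,0,0,-1],
    [0,0,-0.3,0,0,0,-1],
    [0,0,-0.3,0,0,0,-1],
    [0,0,-0.3,0,0,0,-1],
    [0,0,-0.3,0,0,0,-1],
    [0,0,-0.3,0,0,0,-1],
  ],
)

```text
time: 6.55
ee_pos: [585.1, 170.9, 297.7]
tool_rot: [0.46, -0.5, 0.535, -0.503]
ft_force: [5.7, -0.7, 0.6]
gripper_width: -0.003
```

```bash
python3 - <<'E'
from h import *
o=env.get_obs();print(o['ft_force'],o['ee_pos'])
p=shot('side','d4');c=cv2.resize(p['color'][180:400,180:400,::-1],(600,600));cv2.imwrite('pics/d4c.png',c)
E
```

```text
[ 5.68764121 -0.65079648  0.64517411] [585.140558   170.94208008 297.69865699]
```

View pics/d4c.png

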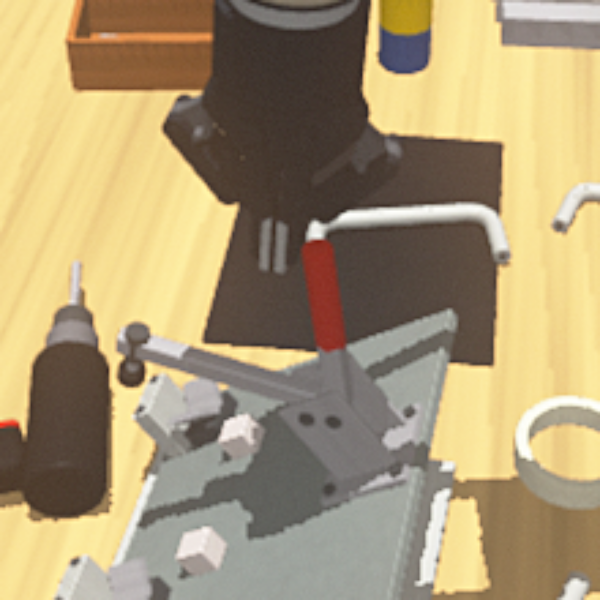

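```bash
python3 - <<'E'
from h import *
R=toolR([0,0,-1],[np.cos(np.radians(-4.5)),np.sin(np.radians(-4.5)),0])
plan([533,170,268],R,g=-1,vmax=15)
E
```

```text
t 6.6 pos [583.4 171.2 297.9] d [-50.4  -1.2 -29.9] rot [-4.3  0.4 -0.6]
4
[[0.03,0.13,-0.26,-0.22,0.02,-0.03,-1],[0.03,0.13,-0.26,-0.22,0.02,-0.03,-1],[0.03,0.14,-0.26,-0.22,0.02,-0.03,-1],[0.03,0.14,-0.25,-0.22,0.02,-0.03,-1]]
```

Call:
apply_moves(
  plan=[
    [0,0.3,-0.1,-0.4,0,0,-1],
    [0,0.3,-0.2,-0.4,0,0,-1],
    [0,0.2,-0.25,-0.4,0,0,-1],
    [0,0.1,-0.25,-0.2,0,0,-1],
  ],
)

```text
time: 7.1
ee_pos: [563.6, 174.2, 272.5]
tool_rot: [-0.477, 0.522, -0.514, 0.486]
ft_force: [5.9, -1.9, 5.4]
gripper_width: -0.001
```

```bash
python3 - <<'E'
from h import *
o=env.get_obs();print(o['ft_force'],o['ee_pos'])
R=toolR([0,0,-1],[np.cos(np.radians(-4.5)),np.sin(np.radians(-4.5)),0])
plan([530,172,268],R,g=-1,vmax=15)
E
```

```text
[ 5.87932184 -1.86633635  5.42439781] [563.63050387 174.22308677 272.48396864]
t 7.1 pos [563.6 174.2 272.5] d [-33.6  -2.2  -4.5] rot [-0.   0.4 -1. ]
3
[[0.03,0.03,-0.22,0.0,0.02,-0.07,-1],[0.03,0.03,-0.22,0.0,0.02,-0.07,-1],[0.03,0.03,-0.22,0.0,0.02,-0.07,-1]]
```

Call:
apply_moves(
  plan=[
    [0,0.1,-0.25,0,0,0,-1],
    [0,0.1,-0.25,0,0,0,-1],
    [0,0.1,-0.2,0,0,0,-1],
    [0,0,-0.15,0,0,0,-1],
  ],
)

```text
time: 7.6
ee_pos: [532.8, 177.6, 265.8]
tool_rot: [0.468, -0.516, 0.52, -0.494]
ft_force: [6.1, -1.1, -1.3]
gripper_width: -0.001
```

```bash
python3 - <<'E'
from h import *
o=env.get_obs();print(o['ft_force'],o['ee_pos'])
R=toolR([0,0,-1],[np.cos(np.radians(-4.5)),np.sin(np.radians(-4.5)),0])
plan([530,172,268],R,g=-1,vmax=15)
p=shot('side','d5');c=cv2.resize(p['color'][180:400,180:400,::-1],(600,600));cv2.imwrite('pics/d5c.png',c)
E
```

```text
[ 6.08796068 -1.11378054 -1.27138044] [532.81324847 177.58054938 265.79111406]
t 7.6 pos [532.8 177.6 265.8] d [-2.8 -5.6  2.2] rot [-1.6  0.2 -1.3]
1
[[0.11,-0.05,-0.05,-0.32,0.05,-0.26,-1]]
```

View pics/d5c.png

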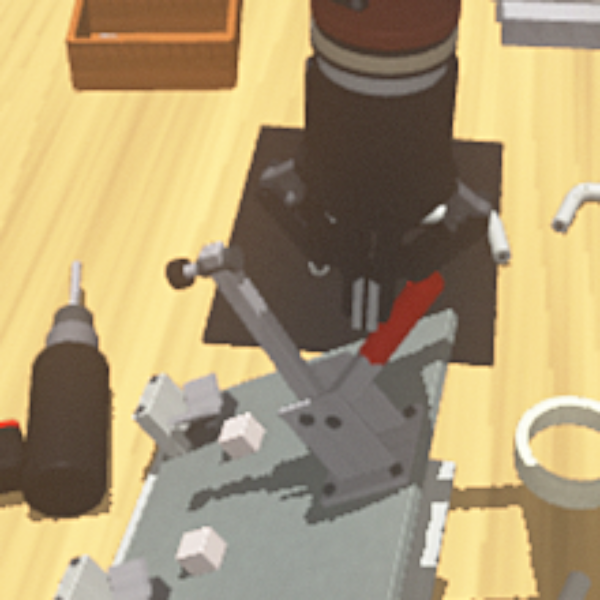

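Call:
apply_moves(
  plan=[
    [0.1,0.05,-0.2,-0.2,0,0,-1],
    [0.05,0.05,-0.2,-0.2,0,0,-1],
    [0,0.05,-0.2,0,0,0,-1],
    [0,0.05,-0.2,0,0,0,-1],
  ],
)

```text
time: 8.15
ee_pos: [518.1, 173.7, 263.6]
tool_rot: [0.458, -0.512, 0.525, -0.503]
ft_force: [22.2, -2.7, -1.0]
gripper_width: -0.002
```

```bash
python3 - <<'E'
from h import *
o=env.get_obs();print(o['ft_force'],o['ee_pos'])
p=shot('side','d6');c=cv2.resize(p['color'][180:400,180:400,::-1],(600,600));cv2.imwrite('pics/d6c.png',c)
E
```

```text
[22.21743664 -2.71507315 -0.99778369] [518.14403573 173.72736502 263.58351748]
```

View pics/d6c.png

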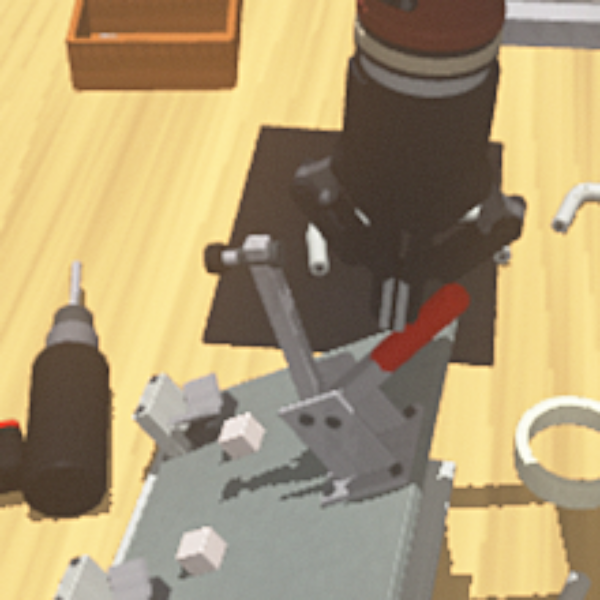

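Call:
apply_moves(
  plan=[
    [0,0,0.5,0.2,0,0.2,-1],
    [0,-0.5,0.5,0.2,0,0.2,-1],
    [0,-0.8,0.2,0.2,0,0.2,-1],
    [0,-0.8,0,0,0,0,-1],
  ],
)

```text
time: 8.7
ee_pos: [563.3, 161.8, 363.4]
tool_rot: [-0.438, 0.517, -0.519, 0.521]
ft_force: [-0.2, -0.2, -0.1]
gripper_width: -0.001
```

```bash
python3 - <<'E'
from h import *
o=env.get_obs();print(o['ft_force'],o['ee_pos'])
d=np.radians(103.4)
R=toolR([0,0,-1],[np.cos(d),np.sin(d),0])
plan([546,-150,280],R,g=1)
p=shot('side','d7');c=cv2.resize(p['color'][180:400,180:400,::-1],(600,600));cv2.imwrite('pics/d7c.png',c)
E
```

```text
[-0.19349335 -0.16814822 -0.12625709] [563.34162611 161.82602228 363.4423002 ]
t 8.7 pos [563.3 161.8 363.4] d [ -17.3 -311.8  -83.4] rot [  -7.8 -107.7    1.1]
22
[[0.29,0.05,0.0,-0.07,-0.98,0.01,1],[0.29,0.05,-0.02,-0.07,-0.98,0.01,1],[0.29,0.05,-0.05,-0.07,-0.98,0.01,1],[0.28,0.05,-0.07,-0.07,-0.98,0.01,1],[0.27,0.05,-0.09,-0.07,-0.98,0.01,1],[0.26,0.05,-0.12,-0.07,-0.98,0.01,1],[0.25,0.05,-0.14,-0.07,-0.98,0.01,1],[0.24,0.05,-0.16,-0.07,-0.98,0.01,1],[0.23,0.05,-0.18,-0.07,-0.98,0.01,1],[0.21,0.06,-0.2,-0.07,-0.98,0.01,1],[0.19,0.06,-0.21,-0.07,-0.98,0.01,1],[0.17,0.06,-0.23,-0.07,-0.98,0.01,1],[0.15,0.06,-0.24,-0.07,-0.98,0.01,1],[0.13,0.06,-0.26,-0.07,-0.98,0.01,1],[0.11,0.06,-0.27,-0.07,-0.98,0.01,1],[0.09,0.06,-0.27,-0.07,-0.98,0.01,1],[0.06,0.07,-0.28,-0.07,-0.98,0.01,1],[0.04,0.07,-0.28,-0.07,-0.98,0.01,1],[0.01,0.07,-0.29,-0.07,-0.98,0.01,1],[-0.01,0.07,-0.29,-0.07,-0.98,0.01,1],[-0.03,0.07,-0.28,-0.07,-0.98,0.01,1],[-0.06,0.07,-0.28,-0.07,-0.98,0.01,1]]
```

View pics/d7c.png

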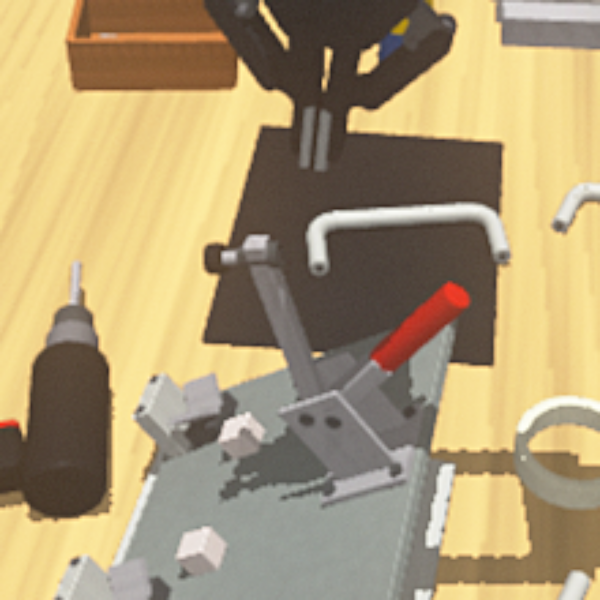

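Call:
apply_moves(
  plan=[
    [0.29,0,0,-0.2,-0.98,0,1],
    [0.29,0,-0.02,-0.2,-0.98,0,1],
    [0.29,0,-0.05,-0.2,-0.98,0,1],
    [0.28,0,-0.07,-0.1,-0.98,0,1],
    [0.27,0,-0.09,-0.1,-0.98,0,1],
    [0.26,0,-0.12,0,-0.98,0,1],
    [0.25,0.05,-0.14,0,-0.98,0,1],
    [0.24,0.05,-0.16,0,-0.98,0,1],
    [0.23,0.05,-0.18,0,-0.98,0,1],
    [0.21,0.06,-0.2,0,-0.98,0,1],
  ],
)

```text
time: 10.0
ee_pos: [546.2, 19.4, 331.2]
tool_rot: [-0.632, 0.28, -0.242, 0.68]
ft_force: [-0.7, -0.0, 0.9]
gripper_width: 1.001
```

Call:
apply_moves(
  plan=[
    [0.19,0.1,-0.21,0,-0.98,0,1],
    [0.17,0.1,-0.23,0,-0.98,0,1],
    [0.15,0.1,-0.24,0,-0.98,0,1],
    [0.13,0.1,-0.26,0,-0.98,0,1],
    [0.11,0.1,-0.27,0,-0.98,0,1],
    [0.09,0.1,-0.27,0,-0.98,0,1],
    [0.06,0.1,-0.28,0,-0.98,0,1],
    [0.04,0.1,-0.28,0,-0.98,0,1],
    [0,0.1,-0.29,0,-0.98,0,1],
    [0,0,-0.29,0,-0.98,0,1],
  ],
)

```text
time: 11.25
ee_pos: [527.4, -116.0, 251.5]
tool_rot: [-0.664, -0.019, 0.071, 0.744]
ft_force: [-0.5, -0.4, -0.6]
gripper_width: 1.0
```

```bash
python3 - <<'E'
from h import *
o=env.get_obs();print(o['ft_force'],o['ee_pos'],o['q'])
d=np.radians(103.4)
R=toolR([0,0,-1],[np.cos(d),np.sin(d),0])
plan([546,-210,200],R,g=1)
p=shot('wrist','w8')
for k in ['pull_mid','pull_end_a']:
  for r in eyes.mark_of(p,k): print(k,np.round(r['pixel'],1),round(r['p'],2),np.round(onz(ray(p,r['pixel']),12),1))
E
```

```text
[-0.48399084 -0.35218884 -0.62038075] [ 527.41380976 -116.03616631  251.49909198] [-0.38719517  0.08730919  1.71870393  0.07084039  1.45131607 -2.09833227]
t 11.25 pos [ 527.4 -116.   251.5] d [ 18.6 -94.  -51.5] rot [-7.  -6.1 -3.4]
3
[[0.06,0.26,-0.67,-0.46,-0.4,-0.23,1],[0.03,0.29,-0.66,-0.46,-0.4,-0.23,1],[0.0,0.32,-0.65,-0.46,-0.4,-0.23,1]]
pull_mid [ 77.4 630.5] 0.83 [336.4 227.7  12. ]
pull_mid [224.  183.3] 0.74 [ 542.1 -220.8   12. ]
pull_end_a [ 75.3 182.8] 0.9 [ 402.5 -229.3   12. ]
pull_end_a [112.4 546. ] 0.82 [384.5 140.2  12. ]
pull_end_a [295.  258.3] 0.65 [ 610.  -140.1   12. ]
pull_end_a [133.6 235.5] 0.63 [ 448.4 -177.3   12. ]
```

View pics/w8.png

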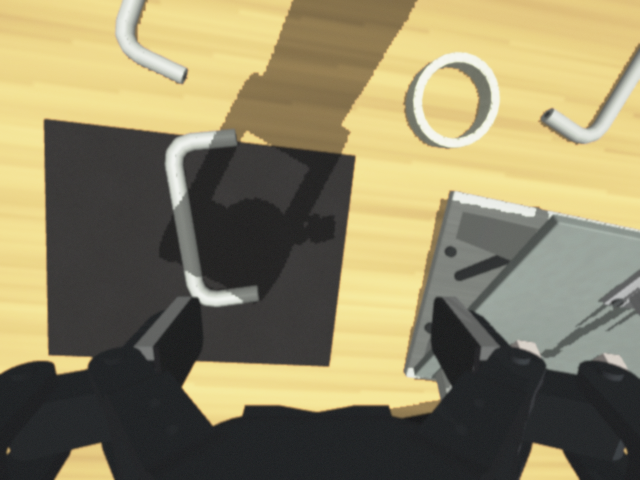

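```bash
python3 - <<'E'
from h import *
d=np.radians(103.1)
R=toolR([0,0,-1],[np.cos(d),np.sin(d),0])
plan([543.5,-218,100],R,g=1)
E
```

```text
t 11.4 pos [ 528.1 -116.3  252.3] d [  15.4 -101.7 -152.3] rot [-6.9 -6.1 -3.3]
5
[[0.05,0.56,-0.48,-0.28,-0.24,-0.13,1],[0.03,0.57,-0.47,-0.28,-0.24,-0.13,1],[0.02,0.58,-0.45,-0.28,-0.24,-0.13,1],[0.0,0.59,-0.44,-0.28,-0.24,-0.13,1],[-0.02,0.6,-0.43,-0.28,-0.24,-0.13,1]]
```

Call:
apply_moves(
  plan=[
    [0.05,0.56,-0.48,-0.3,-0.25,-0.15,1],
    [0.03,0.57,-0.47,-0.3,-0.25,-0.15,1],
    [0.02,0.58,-0.45,-0.3,-0.25,-0.15,1],
    [0,0.59,-0.44,-0.3,-0.25,-0.15,1],
    [-0.02,0.6,-0.43,-0.3,-0.25,-0.15,1],
    [0,0,0,0,0,0,1],
  ],
)

```text
time: 12.15
ee_pos: [544.0, -214.5, 94.9]
tool_rot: [0.704, 0.083, -0.078, -0.701]
ft_force: [-0.8, 0.7, 0.5]
gripper_width: 1.002
```

```bash
python3 - <<'E'
from h import *
d=np.radians(103.1)
R=toolR([0,0,-1],[np.cos(d),np.sin(d),0])
plan([543.5,-218,70],R,g=1)
plan([543.5,-218,24],R,g=1)
p=shot('wrist','w9')
for k in ['pull_mid','pull_end_a']:
  for r in eyes.mark_of(p,k): print(k,np.round(r['pixel'],1),round(r['p'],2),np.round(onz(ray(p,r['pixel']),12),1))
E
```

```text
t 12.15 pos [ 544.  -214.5   94.9] d [ -0.5  -3.5 -24.9] rot [ 0.3 -0.   0.3]
1
[[-0.03,0.5,-0.06,0.06,0.0,0.07,1]]
t 12.15 pos [ 544.  -214.5   94.9] d [ -0.5  -3.5 -70.9] rot [ 0.3 -0.   0.3]
2
[[-0.02,0.71,-0.03,0.03,0.0,0.03,1],[-0.02,0.71,-0.03,0.03,0.0,0.03,1]]
pull_mid [245.5 309.3] 0.59 [ 544.4 -219.9   12. ]
pull_end_a [108.6 417.7] 0.88 [ 451.2 -177.7   12. ]
pull_end_a [359. 403.] 0.8 [ 608.5 -139.9   12. ]
```

View pics/w9.png

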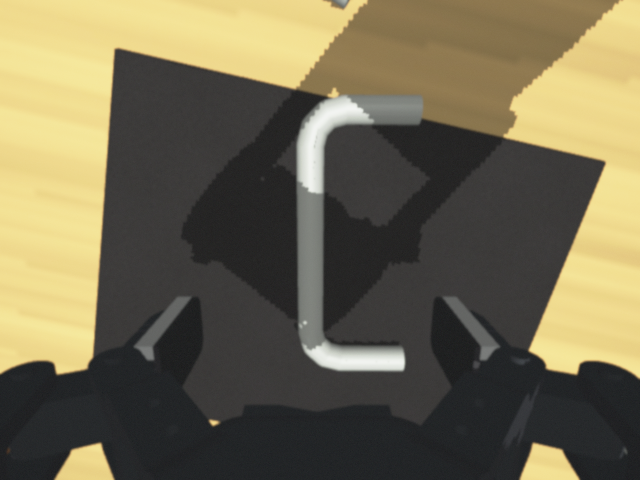

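Call:
apply_moves(
  plan=[
    [0,0.5,-0.05,0,0,0,1],
    [0,0.5,-0.05,0,0,0,1],
    [0,0.3,0,0,0,0,1],
    [0,0.1,0,0,0,0,1],
  ],
)

```text
time: 12.8
ee_pos: [557.1, -221.2, 36.7]
tool_rot: [0.708, 0.091, -0.072, -0.697]
ft_force: [-0.3, 0.8, 0.4]
gripper_width: 1.001
```

```bash
python3 - <<'E'
from h import *
d=np.radians(103.4)
R=toolR([0,0,-1],[np.cos(d),np.sin(d),0])
plan([544.2,-219.3,23],R,g=1)
E
```

```text
t 12.8 pos [ 557.1 -221.2   36.7] d [-12.9   1.9 -13.7] rot [ 1.1 -0.1  1.4]
1
[[-0.25,0.27,0.1,0.22,-0.03,0.28,1]]
```

Call:
apply_moves(
  plan=[
    [-0.25,0.15,0.05,0.2,0,0.25,1],
    [0,0.1,0,0,0,0,1],
    [0,0,0,0,0,0,1],
  ],
)

```text
time: 13.18
ee_pos: [544.9, -222.0, 24.9]
tool_rot: [0.703, 0.083, -0.08, -0.702]
ft_force: [-0.7, -0.2, -0.6]
gripper_width: 0.999
```

```bash
python3 - <<'E'
from h import *
d=np.radians(103.4)
R=toolR([0,0,-1],[np.cos(d),np.sin(d),0])
plan([544.2,-219.3,23],R,g=1)
E
```

```text
t 13.18 pos [ 544.9 -222.    24.9] d [-0.7  2.7 -1.9] rot [ 0.1 -0.1  0.2]
1
[[0.0,0.04,0.06,0.02,-0.03,0.04,1]]
```

Close with moderate squeeze.

Call:
apply_moves(
  plan=[
    [0,0.04,0.05,0,0,0,-1],
    [0,0,0,0,0,0,-1],
    [0,0,0,0,0,0,-1],
    [0,0,0,0,0,0,-1],
    [0,0,0,0,0,0,-1],
    [0,0,0,0,0,0,-1],
  ],
  squeeze=70,
)

```text
time: 13.92
ee_pos: [545.2, -219.9, 23.9]
tool_rot: [0.703, 0.083, -0.08, -0.701]
ft_force: [-0.2, 1.0, 0.7]
gripper_width: -0.002
```

```bash
python3 - <<'E'
from h import *
o=env.get_obs();print(o['gripper_width'],o['ee_pos'])
p=shot('wrist','w10');p=shot('side','d10');cv2.imwrite('pics/d10c.png',cv2.resize(p['color'][200:320,240:400,::-1],(800,600)))
E
```

```text
-0.002104295023537276 [ 545.16381573 -219.85660514   23.89303176]
```

View pics/w10.png

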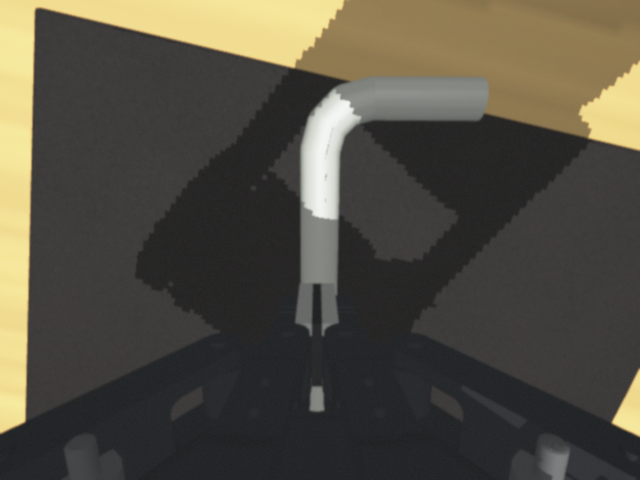

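View pics/d10c.png

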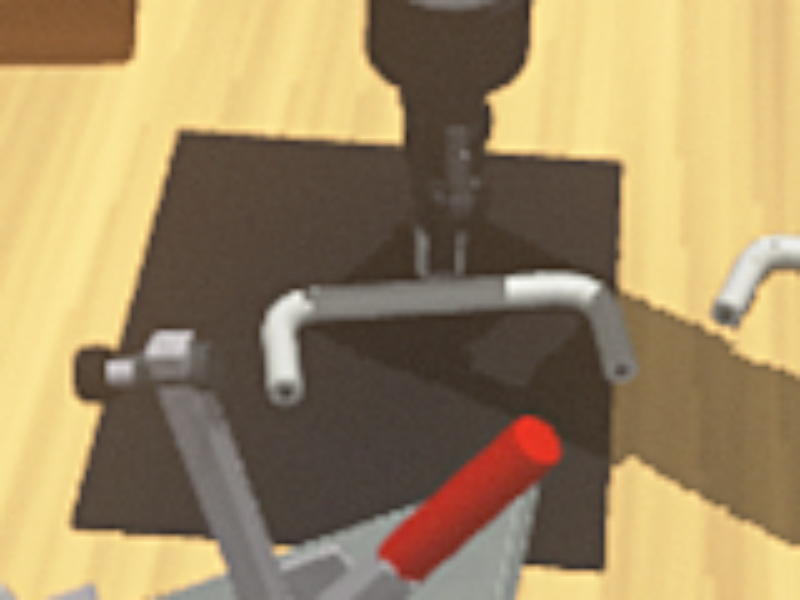

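```bash
python3 - <<'E'
from h import *
o=env.get_obs();R=Ro.from_quat(o['tool_rot']).as_matrix();P=o['ee_pos']
p=eyes.read_camera('wrist')
for t in [0,10,17,25]: print(t,proj(p,P+R[:,1]*t),proj(p,P+R[:,1]*t-R[:,0]*11),proj(p,P+R[:,1]*t+R[:,0]*11))
for k in ['pull_mid','pull_end_a']:
  for r in eyes.mark_of(p,k): print(k,np.round(r['pixel'],1),round(r['p'],2),np.round(onz(ray(p,r['pixel']),12),1))
S=shot('scene','s10');D=shot('side','d11')
for q in (S,D):
  print('tip',proj(q,P+R[:,1]*17))
  for k in ['pull_mid','pull_end_a']:
   for r in eyes.mark_of(q,k): print(k,np.round(r['pixel'],1),round(r['p'],2),np.round(onz(ray(q,r['pixel']),12),1))
c=S['color'][250:370,210:370,::-1];cv2.imwrite('pics/s10c.png',cv2.resize(c,(800,600),interpolation=2))
E
```

```text
0 [302.70352133 317.43256288] [277.95831498 317.42435911] [326.58292538 317.44047961]
10 [293.28201287 317.3721323 ] [269.81216665 317.36337275] [315.97676828 317.38060257]
17 [287.30219104 317.33377708] [264.65054378 317.32473012] [309.23404706 317.34253655]
25 [281.00698094 317.29339892] [259.22399295 317.28410411] [302.12644643 317.3024106 ]
pull_mid [287.2 319. ] 0.57 [ 542.9 -219.7   12. ]
pull_end_a [ 96.7 478.1] 0.91 [ 450.9 -177.5   12. ]
tip [334.16977646 279.65810128]
pull_mid [333.5 279.8] 0.9 [ 546.7 -221.2   12. ]
pull_mid [199.  305.8] 0.86 [336.4 219.1  12. ]
pull_mid [302.7 192. ] 0.62 [ 311.4 -258.5   12. ]
pull_end_a [304.5 256.2] 0.88 [ 447.9 -179.3   12. ]
pull_end_a [311.1 229.6] 0.79 [ 405.6 -230.4   12. ]
pull_end_a [218.6 303.7] 0.7 [377.1 144.9  12. ]
pull_end_a [318.7 321.3] 0.67 [ 606.2 -131.8   12. ]
pull_end_a [273.7 195.8] 0.64 [ 256.9 -179.    12. ]
tip [259.59722736 326.7282328 ]
pull_mid [436.4 418.8] 0.8 [341.4 233.6  12. ]
pull_mid [259.7 324.7] 0.61 [ 549.6 -212.8   12. ]
pull_mid [355.1 256.5] 0.6 [655.  96.  12.]
pull_mid [258.8 424.2] 0.58 [ 307.3 -247.8   12. ]
pull_end_a [429.3 476.4] 0.97 [240.7 207.4  12. ]
pull_end_a [261.8 385.2] 0.9 [ 402.5 -224.    12. ]
pull_end_a [273.1 363.4] 0.82 [ 453.6 -175.9   12. ]
pull_end_a [280.5 296.3] 0.81 [ 607.8 -130.    12. ]
pull_end_a [279.5 446.6] 0.74 [ 259.1 -178.6   12. ]
pull_end_a [392.9 392.9] 0.73 [385.4 150.7  12. ]
```

View pics/s10c.png

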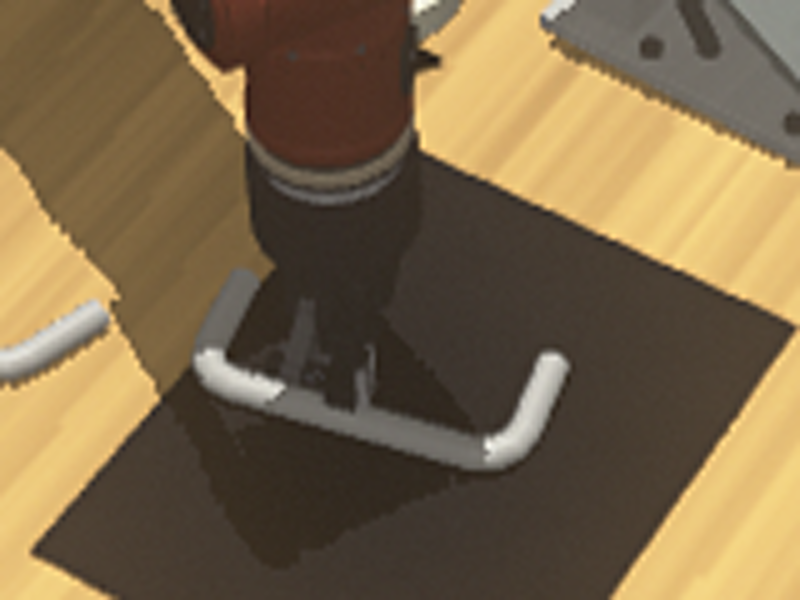

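Call:
apply_moves(
  plan=[
    [0,0,0,0,0,0,1],
    [0,0,0,0,0,0,1],
    [0,0,0,0,0,0,1],
    [0,0,0,0,0,0,1],
    [0,0,0,0,0,0,1],
    [0,0.1,0,0,0,0,1],
    [0,0.1,0,0,0,0,1],
  ],
)

```text
time: 15.35
ee_pos: [545.5, -220.0, 13.7]
tool_rot: [0.704, 0.084, -0.08, -0.701]
ft_force: [-0.5, 0.4, -0.7]
gripper_width: 1.002
```

```bash
python3 - <<'E'
from h import *
d=np.radians(103.4)
R=toolR([0,0,-1],[np.cos(d),np.sin(d),0])
plan([544.2,-219.3,10],R,g=1)
p=shot('wrist','w12');p=shot('scene','s12');
c=p['color'][250:370,210:370,::-1];cv2.imwrite('pics/s12c.png',cv2.resize(c,(800,600),interpolation=2))
E
```

```text
t 15.35 pos [ 545.5 -220.    13.7] d [-1.3  0.7 -3.7] rot [ 0.2 -0.1  0.3]
1
[[-0.02,0.07,0.02,0.05,-0.03,0.06,1]]
```

View pics/w12.png

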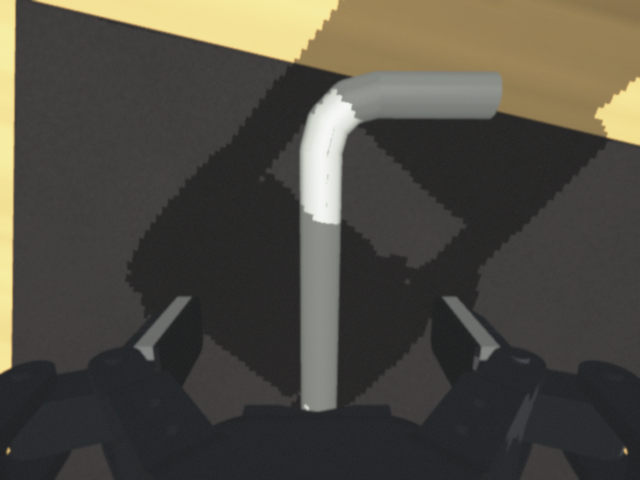

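View pics/s12c.png

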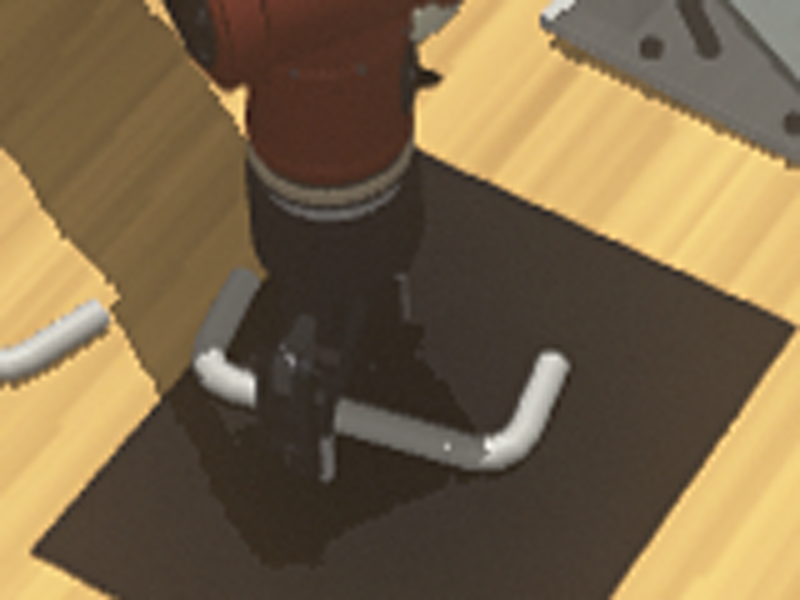

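Call:
apply_moves(
  plan=[
    [-0.02,0,0.02,0,0,0,-0.3],
    [0,0,0,0,0,0,-0.3],
    [0,0,0,0,0,0,-0.3],
    [0,0,0,0,0,0,-0.3],
  ],
  squeeze=30,
)

```text
time: 15.95
ee_pos: [543.6, -218.9, 13.1]
tool_rot: [0.703, 0.083, -0.08, -0.702]
ft_force: [-0.5, 0.7, -0.1]
gripper_width: 0.344
```

```bash
python3 - <<'E'
from h import *
p=shot('wrist','w13');p=shot('scene','s13');
c=p['color'][250:370,210:370,::-1];cv2.imwrite('pics/s13c.png',cv2.resize(c,(800,600),interpolation=2))
E
```

```text
(no output)
```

View pics/w13.png

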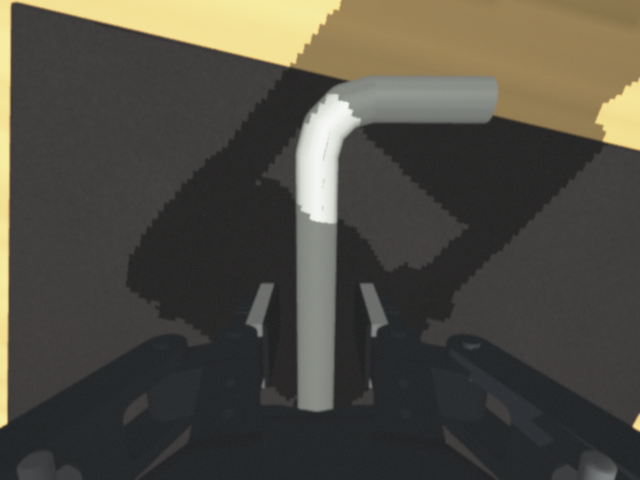

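View pics/s13c.png

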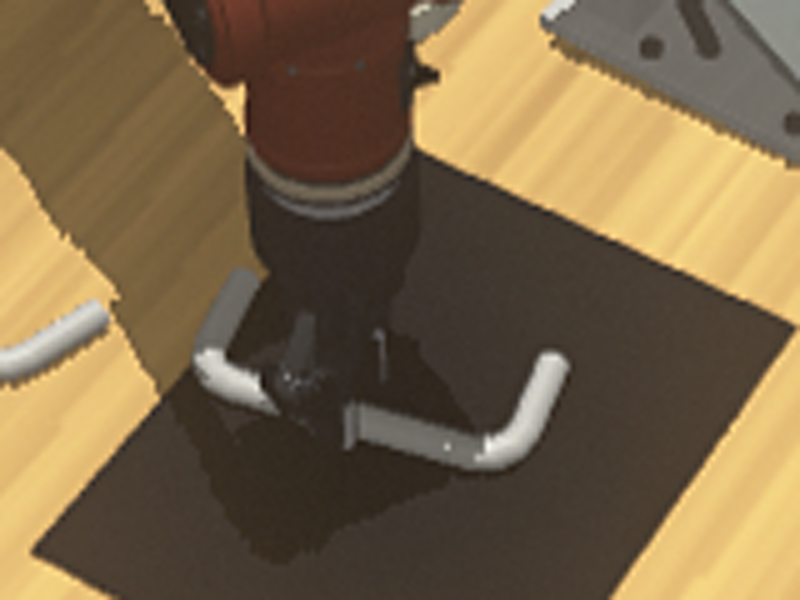

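Call:
apply_moves(
  plan=[
    [0,0.04,0,0,0,0,-0.3],
    [0,0.04,0,0,0,0,-0.3],
    [0,0,0,0,0,0,-0.3],
  ],
)

```text
time: 16.42
ee_pos: [543.7, -219.0, 8.8]
tool_rot: [0.703, 0.083, -0.08, -0.702]
ft_force: [-0.1, 1.1, 0.0]
gripper_width: 0.353
```

Call:
apply_moves(
  plan=[
    [0,0,0,0,0,0,-1],
    [0,0,0,0,0,0,-1],
    [0,0,0,0,0,0,-1],
    [0,0,0,0,0,0,-1],
  ],
  squeeze=70,
)

```text
time: 16.92
ee_pos: [543.9, -219.1, 9.3]
tool_rot: [0.703, 0.083, -0.08, -0.701]
ft_force: [-0.5, -0.2, 1.8]
gripper_width: 0.13
```

Call:
apply_moves(
  plan=[
    [0,-0.1,0,0,0,0,-1],
    [0,-0.2,0,0,0,0,-1],
    [0,-0.2,0,0,0,0,-1],
    [0,0,0,0,0,0,-1],
  ],
)

```text
time: 17.42
ee_pos: [543.3, -218.8, 35.4]
tool_rot: [0.703, 0.083, -0.08, -0.702]
ft_force: [-0.1, -0.7, -1.4]
gripper_width: 0.131
```

```bash
python3 - <<'E'
from h import *
p=shot('wrist','w14');p=shot('scene','s14');
c=p['color'][250:370,210:370,::-1];cv2.imwrite('pics/s14c.png',cv2.resize(c,(800,600),interpolation=2))
E
```

```text
(no output)
```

View pics/w14.png

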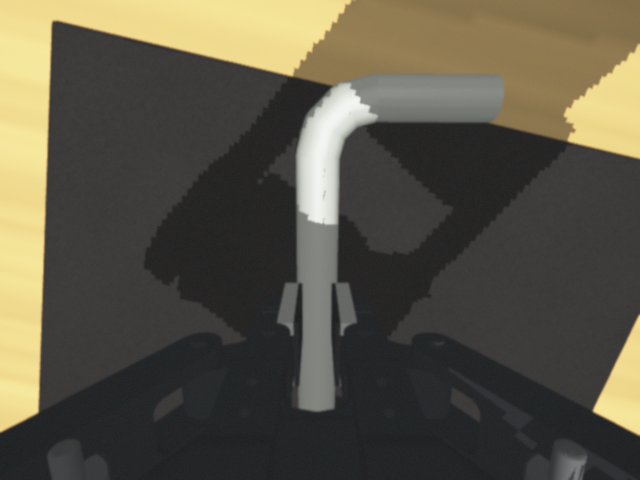

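View pics/s14c.png

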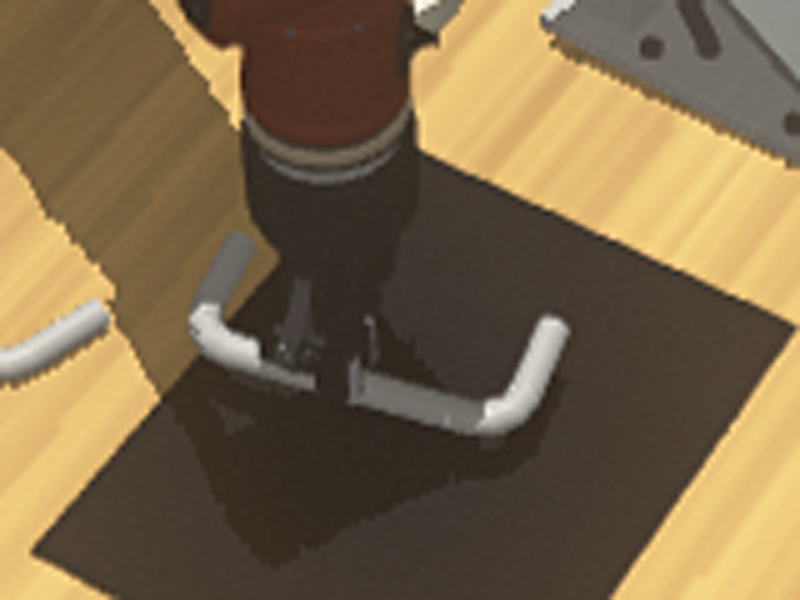

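```bash
cat > meas.py <<'E'
from h import *
import sys
# fit pull pose by ends/mid detections in the cameras, with given initial guess
from scipy.optimize import least_squares
def measure(P0,R0,cams=('scene','side','wrist'),gate=25,verbose=True,extra=()):
    # P0 pull mid, R0 columns: pull x,y,z
    L={'m':np.zeros(3),'a':np.array([-62,80,0.]),'b':np.array([-62,-80,0.])}
    obs=[]
    for c in cams:
        p=eyes.read_camera(c)
        det={'m':eyes.mark_of(p,'pull_mid'),'e':eyes.mark_of(p,'pull_end_a')}
        for k in 'mab':
            e=proj(p,P0+R0@L[k]); best=None
            for r in det['m' if k=='m' else 'e']:
                dd=np.linalg.norm(np.array(r['pixel'])-e)
                if dd<gate and (best is None or dd<best[0]): best=(dd,r)
            if best: obs.append((k,p,np.array(best[1]['pixel']),c))
    def pose(v): return P0+v[:3],R0@Ro.from_rotvec(v[3:]).as_matrix()
    def res(v):
        P,R=pose(v); return np.concatenate([(proj(p,P+R@L[k])-px)*(np.linalg.norm(p['position']-P)/p['mtx'][0,0])/3 for k,p,px,c in obs]+[v[3:]*3,v[:3]/20])
    f=least_squares(res,np.zeros(6),loss='soft_l1',x_scale=[5,5,5,.05,.05,.05])
    P,R=pose(f.x)
    if verbose:
        for k,p,px,c in obs: print(c,k,np.round(px,1),'res',np.round(proj(p,P+R@L[k])-px,1))
        print('mid',np.round(P,1),'ea',np.round(P+R@L['a'],1),'eb',np.round(P+R@L['b'],1))
    return P,R
E
python3 - <<'E'
from meas import *
o=env.get_obs();T=Ro.from_quat(o['tool_rot']).as_matrix();p=o['ee_pos']
# pull x = -legdir = -tool z ; pull z up=-tool y ; y=z cross x
R0=np.stack([-T[:,2],np.cross(-T[:,1],-T[:,2]),-T[:,1]],1)
P,R=measure(p-3*T[:,1],R0)
print('rel tool mid',T.T@(P-p)); print('rot err deg',np.degrees(Ro.from_matrix(R0.T@R).as_rotvec()))
E
```

```text
scene m [325.4 274.9] res [0.1 3.3]
scene a [316.6 319.4] res [0.2 0.3]
scene b [294.2 258.6] res [ 3.  -0.5]
side m [251.1 325.5] res [-0.2  3. ]
side a [270.8 296.6] res [-0.2  0.3]
side b [267.  363.9] res [-0.5  1.2]
wrist m [305.  315.5] res [-0.7  0.9]
wrist b [ 93.6 491.6] res [10.7  4.9]
mid [ 541.6 -218.6   36.1] ea [ 608.  -142.4   31.8] eb [ 451.1 -173.3   35.4]
rel tool mid [-0.97127429 -1.7669189  -0.01981346]
rot err deg [-1.47021131 -2.19467062 -2.09553282]
```

```bash
python3 - <<'E'
from h import *
d=np.radians(-4.4)
R=toolR([0,0,-1],[np.cos(d),np.sin(d),0])
o=env.get_obs()
plan([700,150,300],R,g=-1)
E
```

```text
t 17.98 pos [ 542.1 -218.2   33.7] d [157.9 368.2 266.3] rot [-1.000e-01  1.077e+02  1.000e-01]
22
[[0.22,-0.24,0.29,0.0,0.98,0.0,-1],[0.19,-0.24,0.31,0.0,0.98,0.0,-1],[0.16,-0.24,0.33,0.0,0.98,0.0,-1],[0.14,-0.24,0.34,0.0,0.98,0.0,-1],[0.11,-0.24,0.35,0.0,0.98,0.0,-1],[0.08,-0.24,0.36,0.0,0.98,0.0,-1],[0.05,-0.24,0.36,0.0,0.98,0.0,-1],[0.01,-0.24,0.36,0.0,0.98,0.0,-1],[-0.02,-0.24,0.36,0.0,0.98,0.0,-1],[-0.05,-0.24,0.36,0.0,0.98,0.0,-1],[-0.08,-0.24,0.36,0.0,0.98,0.0,-1],[-0.11,-0.24,0.35,0.0,0.98,0.0,-1],[-0.14,-0.24,0.34,0.0,0.98,0.0,-1],[-0.17,-0.24,0.32,0.0,0.98,0.0,-1],[-0.19,-0.24,0.31,0.0,0.98,0.0,-1],[-0.22,-0.24,0.29,0.0,0.98,0.0,-1],[-0.24,-0.24,0.27,0.0,0.98,0.0,-1],[-0.27,-0.24,0.25,0.0,0.98,0.0,-1],[-0.29,-0.24,0.23,0.0,0.98,0.0,-1],[-0.3,-0.24,0.2,0.0,0.98,0.0,-1],[-0.32,-0.24,0.17,0.0,0.98,0.0,-1],[-0.33,-0.24,0.15,0.0,0.98,0.0,-1]]
```

Call:
apply_moves(
  plan=[
    [0,-0.4,0,0,0,0,-1],
    [0,-0.6,0,0,0,0,-1],
    [0,-0.6,0,0,0,0,-1],
    [0,-0.6,0,0,0,0,-1],
    [0,-0.6,0,0,0,0,-1],
    [0,-0.6,0,0,0,0,-1],
  ],
)

```text
time: 18.73
ee_pos: [540.9, -217.6, 212.9]
tool_rot: [-0.702, -0.082, 0.081, 0.702]
ft_force: [0.4, 0.4, -1.4]
gripper_width: 0.134
```

```bash
python3 - <<'E'
from h import *
d=np.radians(-4.4)
R=toolR([0,0,-1],[np.cos(d),np.sin(d),0])
o=env.get_obs();print(o['q'],o['gripper_width'])
plan([700,150,300],R,g=-1)
E
```

```text
[-5.03067702e-01  1.40533128e-01  1.72890349e+00  6.20414958e-04
  1.27156729e+00 -2.30538058e+00] 0.1343215638148107
t 18.73 pos [ 540.9 -217.6  212.9] d [159.1 367.6  87.1] rot [ -0.  107.7   0. ]
22
[[0.22,-0.08,0.29,0.0,0.98,0.0,-1],[0.19,-0.08,0.31,0.0,0.98,0.0,-1],[0.16,-0.08,0.32,0.0,0.98,0.0,-1],[0.14,-0.08,0.34,0.0,0.98,0.0,-1],[0.11,-0.08,0.35,0.0,0.98,0.0,-1],[0.08,-0.08,0.36,0.0,0.98,0.0,-1],[0.05,-0.08,0.36,0.0,0.98,0.0,-1],[0.02,-0.08,0.36,0.0,0.98,0.0,-1],[-0.02,-0.08,0.36,0.0,0.98,0.0,-1],[-0.05,-0.08,0.36,0.0,0.98,0.0,-1],[-0.08,-0.08,0.36,0.0,0.98,0.0,-1],[-0.11,-0.08,0.35,0.0,0.98,0.0,-1],[-0.14,-0.08,0.34,0.0,0.98,0.0,-1],[-0.17,-0.08,0.32,0.0,0.98,0.0,-1],[-0.19,-0.08,0.31,0.0,0.98,0.0,-1],[-0.22,-0.08,0.29,0.0,0.98,0.0,-1],[-0.24,-0.08,0.27,0.0,0.98,0.0,-1],[-0.26,-0.08,0.25,0.0,0.98,0.0,-1],[-0.28,-0.08,0.23,0.0,0.98,0.0,-1],[-0.3,-0.08,0.2,0.0,0.98,0.0,-1],[-0.32,-0.08,0.18,0.0,0.98,0.0,-1],[-0.33,-0.08,0.15,0.0,0.98,0.0,-1]]
```

Call:
apply_moves(
  plan=[
    [0.22,-0.15,0.29,0,0.98,0,-1],
    [0.19,-0.15,0.31,0,0.98,0,-1],
    [0.16,-0.15,0.32,0,0.98,0,-1],
    [0.14,-0.15,0.34,0,0.98,0,-1],
    [0.11,-0.15,0.35,0,0.98,0,-1],
    [0.08,-0.15,0.36,0,0.98,0,-1],
    [0.05,-0.15,0.36,0,0.98,0,-1],
    [0,-0.15,0.36,0,0.98,0,-1],
    [0,-0.15,0.36,0,0.98,0,-1],
    [-0.05,-0.15,0.36,0,0.98,0,-1],
  ],
)

```text
time: 19.98
ee_pos: [618.7, -48.7, 312.4]
tool_rot: [0.67, -0.218, 0.236, -0.669]
ft_force: [0.3, -0.2, -1.4]
gripper_width: 0.129
```

```bash
python3 - <<'E'
from h import *
d=np.radians(-4.4)
R=toolR([0,0,-1],[np.cos(d),np.sin(d),0])
o=env.get_obs();print(o['q'],o['gripper_width'])
plan([705,150,300],R,g=-1)
E
```

```text
[-0.18922863  0.13622684  1.54697758 -0.00479688  1.43319128 -1.10446588] 0.12873648490432743
t 19.98 pos [618.7 -48.7 312.4] d [ 86.3 198.7 -12.4] rot [-1.1 56.9  1.1]
12
[[-0.09,0.02,0.35,-0.02,0.95,0.02,-1],[-0.12,0.02,0.34,-0.02,0.95,0.02,-1],[-0.14,0.02,0.33,-0.02,0.95,0.02,-1],[-0.17,0.02,0.32,-0.02,0.95,0.02,-1],[-0.2,0.02,0.3,-0.02,0.95,0.02,-1],[-0.22,0.02,0.29,-0.02,0.95,0.02,-1],[-0.24,0.02,0.27,-0.02,0.95,0.02,-1],[-0.27,0.02,0.25,-0.02,0.95,0.02,-1],[-0.28,0.02,0.22,-0.02,0.95,0.02,-1],[-0.3,0.02,0.2,-0.02,0.95,0.02,-1],[-0.32,0.02,0.17,-0.02,0.95,0.02,-1],[-0.33,0.02,0.15,-0.02,0.95,0.02,-1]]
```

Call:
apply_moves(
  plan=[
    [-0.09,0,0.38,0,0.95,0,-1],
    [-0.12,0,0.37,0,0.95,0,-1],
    [-0.14,0,0.36,0,0.95,0,-1],
    [-0.17,0,0.34,0,0.95,0,-1],
    [-0.2,0,0.32,0,0.95,0,-1],
    [-0.22,0,0.3,0,0.95,0,-1],
    [-0.24,0,0.28,0,0.95,0,-1],
    [-0.27,0,0.26,0,0.95,0,-1],
    [-0.28,0,0.22,0,0.95,0,-1],
    [-0.3,0,0.2,0,0.95,0,-1],
  ],
)

```text
time: 21.22
ee_pos: [699.9, 127.1, 332.1]
tool_rot: [-0.507, 0.472, -0.498, 0.521]
ft_force: [-0.5, -0.1, -1.7]
gripper_width: 0.129
```

```bash
python3 - <<'E'
from h import *
v=np.load('jig.npy');A=axes(v[3]);R=toolR(-A[:,2],-A[:,0])
o=env.get_obs();print(o['q'],o['gripper_width'])
seat=v[:3]+A@[v[4],0,27];print(seat)
plan(seat+A@[0,0,130],R,g=-1)
E
```

```text
[ 0.08695654  0.31757839  1.29663238 -0.01357206  1.48891326  0.02905299] 0.1285243011235896
[636.10643241 162.42487212  97.81147386]
t 21.23 pos [699.9 127.1 332.1] d [  10.5   29.6 -127.8] rot [-37.2   7.4   2.9]
8
[[-0.08,0.32,0.02,-0.93,0.18,0.07,-1],[-0.07,0.32,0.04,-0.93,0.18,0.07,-1],[-0.07,0.31,0.07,-0.93,0.18,0.07,-1],[-0.07,0.31,0.09,-0.93,0.18,0.07,-1],[-0.07,0.3,0.11,-0.93,0.18,0.07,-1],[-0.07,0.29,0.14,-0.93,0.18,0.07,-1],[-0.07,0.28,0.16,-0.93,0.18,0.07,-1],[-0.07,0.26,0.18,-0.93,0.18,0.07,-1]]
```

Call:
apply_moves(
  plan=[
    [-0.08,0.15,0,-0.93,0.18,0.07,-1],
    [-0.08,0.15,0,-0.93,0.18,0.07,-1],
    [-0.08,0.15,0.05,-0.93,0.18,0.07,-1],
    [-0.08,0.15,0.05,-0.93,0.18,0.07,-1],
    [-0.08,0.15,0.05,-0.93,0.18,0.07,-1],
    [-0.08,0.15,0.1,-0.93,0.18,0.07,-1],
    [-0.08,0.15,0.1,-0.93,0.18,0.07,-1],
    [0,0,0,-0.8,0,0,-1],
  ],
)

```text
time: 22.22
ee_pos: [706.0, 158.7, 290.7]
tool_rot: [-0.606, 0.644, -0.338, 0.322]
ft_force: [-0.0, 0.5, -1.6]
gripper_width: 0.129
```

```bash
cat > nx.py <<'E'
from meas import *
v=np.load('jig.npy');A=axes(v[3]);R=toolR(-A[:,2],-A[:,0]);seat=v[:3]+A@[v[4],0,27]
def go(l,**k): 
    plan(seat+A@np.array(l,float),R,g=-1,**k)
    o=env.get_obs();print('tcp in seat axes',np.round(A.T@(o['ee_pos']-seat),1),'F face',np.round(A.T@o['ft_force'],1),'w',round(o['gripper_width'],3))
E
python3 - <<'E'
from nx import *
o=env.get_obs();print(o['q'],o['gripper_width'])
go([0,0,130])
p=shot('wrist','w15');p=shot('scene','s15');p=shot('side','d15')
E
```

```text
[0.08758926 0.81828322 0.74920029 0.10334789 2.16669344 0.17557702] 0.12905805183985855
t 22.23 pos [706.  158.7 290.7] d [  4.4  -2.1 -86.4] rot [-0.6  1.1  0.4]
2
[[0.02,0.69,0.53,-0.06,0.11,0.04,-1],[0.02,0.68,0.53,-0.06,0.11,0.04,-1]]
tcp in seat axes [ 53.3  -1.7 198.2] F face [-0.9 -0.5 -1.3] w 0.129
```

View pics/w15.png

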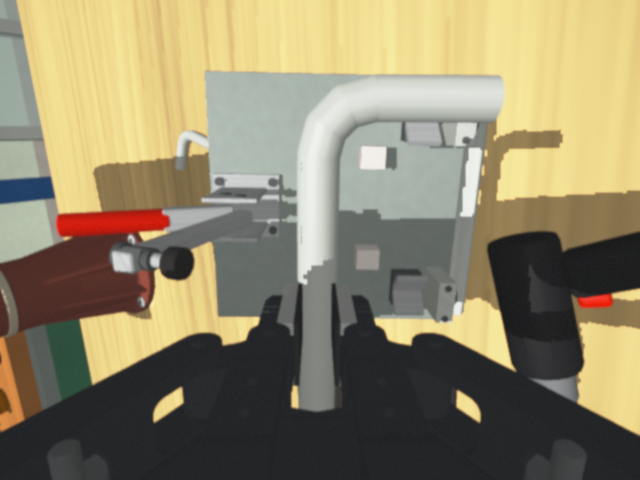

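View pics/s15.png

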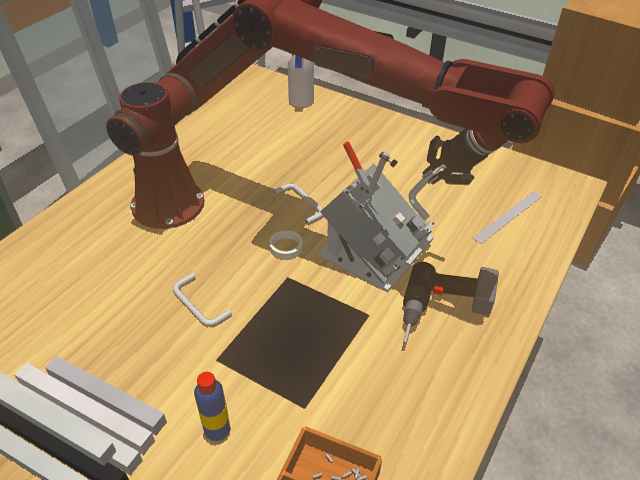

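```bash
python3 - <<'E'
from nx import *
import pickle
p=shot('wrist','w16');pickle.dump({k:p[k] for k in ('mtx','position','rotation')},open('w16.pkl','wb'))
J=lambda l: np.round(proj(p,v[:3]+A@np.array(l,float)),1)
print('c',J([240,-120,0]),J([240,120,0]),J([0,120,0]))
xs=v[4]
for y in (-48,48): print('pad',J([xs,y,19]),J([xs,y-10,19]),J([xs,y+10,19]))
for y in (-80,80): print('stop top corners',[J([xs-62+a,y+b,46]) for a in(0,-16) for b in(-20,20)],'V lip',[J([xs-62+a,y+b,32]) for a in(7,35) for b in(-17,17)])
for k in ['face','seat_mid','notch_left','notch_right','clamp_hinge']:
    print(k,[(np.round(r['pixel'],1).tolist(),round(r['p'],2)) for r in eyes.mark_of(p,k)])
print(J([0,0,0]),J([xs,0,27]),J([xs-62,80,27]),J([xs-62,-80,27]))
c=cv2.resize(p['color'][60:330,200:510,::-1],(775,675)[0:2],interpolation=2);cv2.imwrite('pics/w16c.png',c[:600])
c=cv2.resize(p['color'][130:330,340:480,::-1],(560,800)[0:2],interpolation=2);cv2.imwrite('pics/w16d.png',cv2.resize(c,(420,600)))
E
```

```text
c [ 71.4 206.4] [315.6 219.6] [318.  444.3]
pad [157.6 374.1] [146.2 374.7] [168.8 373.5]
pad [258.6 368.4] [248.7 368.9] [268.3 367.8]
stop top corners [array([ 94.8, 460.2]), array([146. , 454.5]), array([ 95.2, 479.9]), array([146.4, 473.6])] V lip [array([100.1, 445.2]), array([141.9, 441. ]), array([ 99.4, 412. ]), array([141.3, 408.7])]
stop top corners [array([281.2, 439.6]), array([320.9, 435.2]), array([281.4, 457. ]), array([321.1, 452.1])] V lip [array([278.6, 427.2]), array([311.3, 423.9]), array([278.3, 397.9]), array([311. , 395.3])]
face [([208.3, 457.9], 0.73)]
seat_mid [([210.3, 369.6], 0.59)]
notch_left [([297.1, 430.7], 0.69), ([123.1, 447.0], 0.44)]
notch_right [([121.3, 447.0], 0.82), ([211.2, 368.7], 0.49)]
clamp_hinge [([214.4, 222.6], 0.84), ([294.1, 429.6], 0.75)]
[207.6 457.2] [211.6 372.4] [293.2 431.2] [121.6 449.2]
```

View pics/w16c.png

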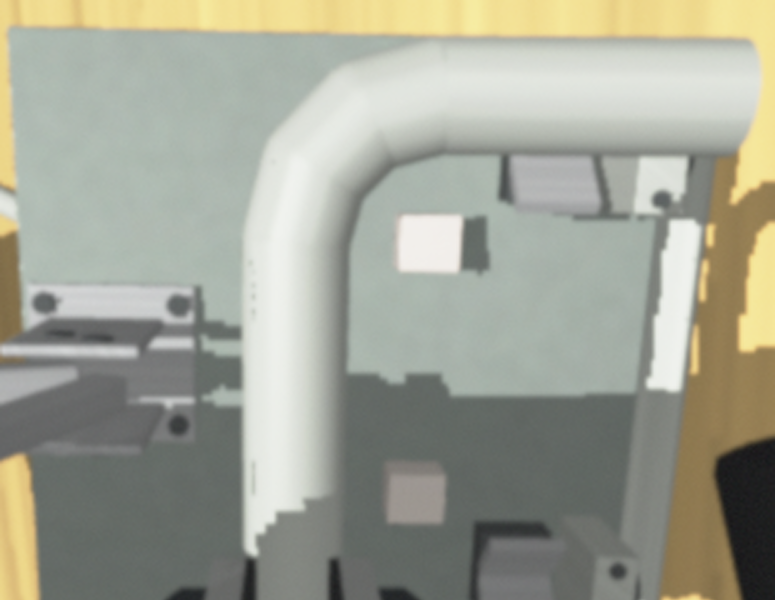

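View pics/w16d.png

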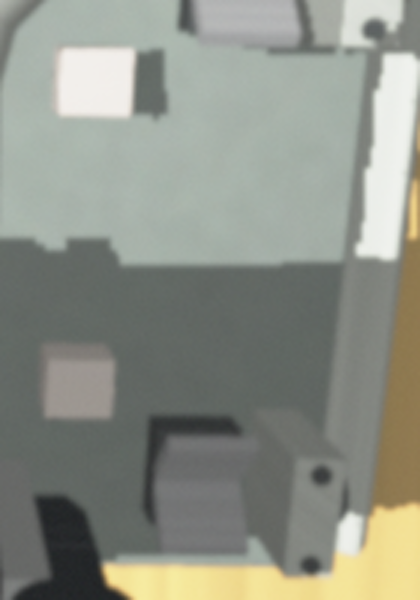

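```bash
python3 - <<'E'
from nx import *
o=env.get_obs();T=Ro.from_quat(o['tool_rot']).as_matrix();t=o['ee_pos']
p=eyes.read_camera('wrist')
R0=np.stack([-T[:,2],np.cross(-T[:,1],-T[:,2]),-T[:,1]],1)
for dy in(0,-2.5,-5):
  for ang in (-4,0,4):
    RR=R0@Ro.from_rotvec([0,np.radians(ang),0]).as_matrix()
    P=t+dy*T[:,1]
    # end face rim visible: top/bottom pts
    print(dy,ang,'endb axis',np.round(proj(p,P+RR@[-62,-80,0]),1),'rim',np.round(proj(p,P+RR@[-62,-88,0]),1),np.round(proj(p,P+RR@[-62,-72,0]),1),'bar y=-40 edges',np.round(proj(p,P+RR@[8,-40,0]),1),np.round(proj(p,P+RR@[-8,-40,0]),1))
R0=np.stack([-T[:,2],np.cross(-T[:,1],-T[:,2]),-T[:,1]],1)
P,R=measure(t-2.5*T[:,1],R0)
print('rel tool mid',T.T@(P-t)); print('rot err deg',np.degrees(Ro.from_matrix(R0.T@R).as_rotvec()))
for c in('scene','side'):
  q=shot(c,c+'17'); u=proj(q,t).astype(int); print(u); cv2.imwrite(f'pics/{c}17c.png',cv2.resize(q['color'][max(0,u[0]-70):u[0]+80,u[1]-90:u[1]+90,::-1],(720,600),interpolation=2))
E
```

```text
0 -4 endb axis [ 94.6 486.6] rim [ 71.4 489.1] [117.2 484.2] bar y=-40 edges [203.6 299.3] [203.1 340.5]
0 0 endb axis [ 93.3 492.2] rim [ 69.3 494.8] [116.6 489.6] bar y=-40 edges [203.4 299.3] [203.4 340.6]
0 4 endb axis [ 91.9 497.2] rim [ 67.1 500.1] [116.  494.5] bar y=-40 edges [203.1 299.4] [203.6 340.7]
-2.5 -4 endb axis [ 93.9 489.5] rim [ 70.2 492.1] [116.9 487. ] bar y=-40 edges [204.7 299. ] [204.2 340.9]
-2.5 0 endb axis [ 92.5 495.3] rim [ 68.1 498.1] [116.2 492.6] bar y=-40 edges [204.5 299. ] [204.4 341. ]
-2.5 4 endb axis [ 91.1 500.6] rim [ 65.8 503.5] [115.6 497.7] bar y=-40 edges [204.2 299.2] [204.7 341.1]
-5 -4 endb axis [ 93.1 492.6] rim [ 69.  495.3] [116.5 490. ] bar y=-40 edges [205.9 298.7] [205.3 341.3]
-5 0 endb axis [ 91.7 498.6] rim [ 66.8 501.4] [115.8 495.8] bar y=-40 edges [205.6 298.7] [205.6 341.4]
-5 4 endb axis [ 90.2 504. ] rim [ 64.4 507.1] [115.1 501.1] bar y=-40 edges [205.3 298.9] [205.8 341.5]
scene a [214.9 426.5] res [1.2 0.5]
side m [265.6 206.5] res [ 0.8 -1.6]
side a [251.4 192.9] res [-2.3  2.1]
side b [315.3 156.2] res [-0.8  0.7]
wrist m [306.8 318.3] res [-2.4 -1. ]
wrist b [ 98.2 492.4] res [-4.2 -1. ]
mid [706.8 157.5 294. ] ea [753.1  75.3 257.3] eb [762.1 235.  259.8]
rel tool mid [ 1.1381576  -1.90580788 -0.1228048 ]
rot err deg [-0.44107808 -0.76577347  0.39038201]
[176 425]
[267 205]
```

View pics/scene17c.png

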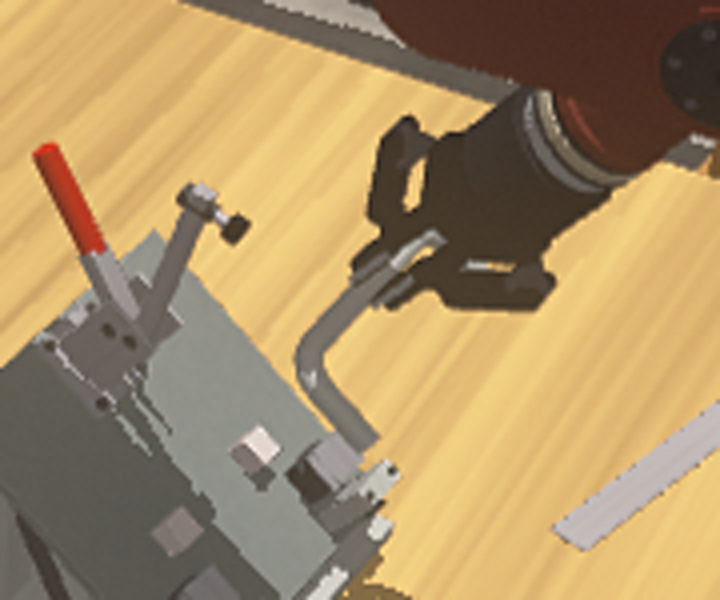

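View pics/side17c.png

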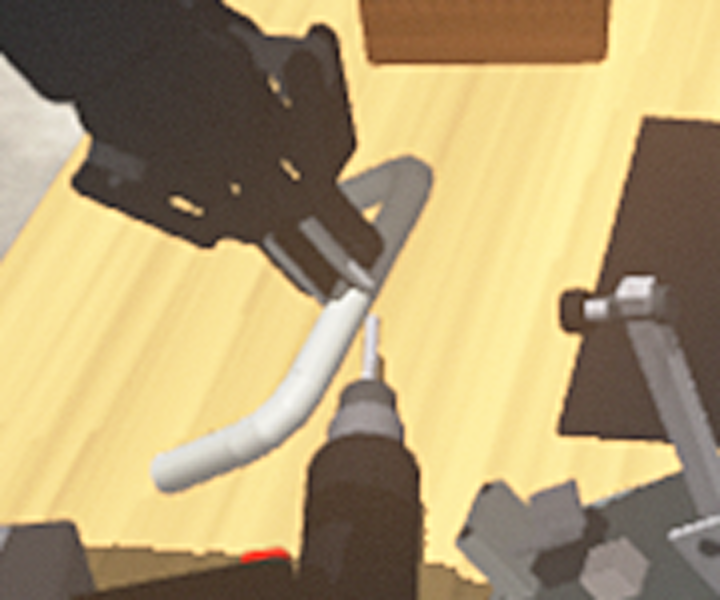

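```bash
python3 - <<'E'
import numpy as np
v=np.load('jig.npy');v[4]+=1.5
import sys
from h import axes
A=axes(v[3]); v[:3]+=A@[0,0.5,0]; np.save('jig.npy',v)
from nx import *
go([9,-1.5,60],vmax=40)
E
```

```text
t 23.27 pos [706.  158.6 290.6] d [ -44.1    2.9 -137.7] rot [-0.7  1.1  0.4]
4
[[0.0,0.69,0.21,-0.04,0.05,0.02,-1],[0.0,0.69,0.21,-0.04,0.05,0.02,-1],[0.0,0.69,0.21,-0.04,0.05,0.02,-1],[0.0,0.69,0.21,-0.04,0.05,0.02,-1]]
tcp in seat axes [ 51.8  -2.1 198.1] F face [-0.3 -0.1 -1.4] w 0.133
```

Call:
apply_moves(
  plan=[
    [0,0.5,0.2,0,0.05,0,-1],
    [0,0.5,0.2,0,0.05,0,-1],
    [0,0.5,0.2,0,0.05,0,-1],
    [0,0.4,0.2,0,0,0,-1],
    [0,0.2,0,0,0,0,-1],
  ],
)

```text
time: 23.9
ee_pos: [680.9, 160.3, 179.7]
tool_rot: [-0.603, 0.645, -0.344, 0.32]
ft_force: [-0.9, -0.1, -1.7]
gripper_width: 0.133
```

```bash
python3 - <<'E'
from nx import *
go([9,-1.5,40],vmax=40)
E
```

```text
t 23.9 pos [680.9 160.3 179.7] d [-30.5   2.  -43.1] rot [-1.   0.3  0.4]
2
[[0.0,0.53,-0.01,-0.1,0.03,0.04,-1],[0.0,0.53,-0.01,-0.1,0.03,0.04,-1]]
tcp in seat axes [ 8.7 -1.8 92.8] F face [-0.2  0.2 -1.9] w 0.133
```

Call:
apply_moves(
  plan=[
    [0,0.4,0,-0.1,0.03,0.05,-1],
    [0,0.4,0,-0.1,0.03,0.05,-1],
    [0,0.2,0,0,0,0,-1],
    [0,0,0,0,0,0,-1],
  ],
)

```text
time: 24.4
ee_pos: [652.7, 162.7, 139.1]
tool_rot: [-0.601, 0.651, -0.339, 0.315]
ft_force: [-0.6, 0.0, -1.3]
gripper_width: 0.133
```

```bash
python3 - <<'E'
from nx import *
go([9,-1.5,20],vmax=40)
go([9,-1.5,0],vmax=40)
p=shot('wrist','w18');
q=shot('scene','s18');cv2.imwrite('pics/s18c.png',cv2.resize(q['color'][140:290,330:480,::-1],(600,600),interpolation=2))
E
```

```text
t 24.4 pos [652.7 162.7 139.1] d [-13.6   0.5 -18.8] rot [-0.2  0.1 -0.2]
1
[[0.01,0.46,-0.01,-0.03,0.01,-0.03,-1]]
tcp in seat axes [ 8.6 -2.  43.3] F face [-0.2  0.  -1.4] w 0.133
t 24.4 pos [652.7 162.7 139.1] d [-25.1   1.4 -35.2] rot [-0.2  0.1 -0.2]
2
[[0.01,0.43,0.0,-0.02,0.01,-0.02,-1],[0.01,0.43,0.0,-0.02,0.01,-0.02,-1]]
tcp in seat axes [ 8.6 -2.  43.3] F face [-0.2  0.  -1.4] w 0.133
```

View pics/w18.png

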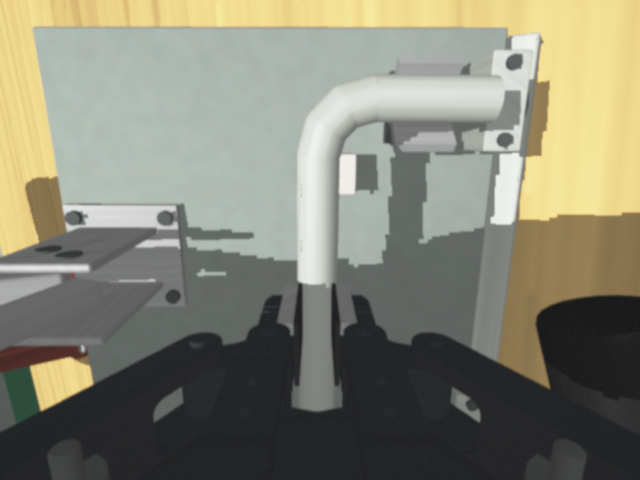

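View pics/s18c.png

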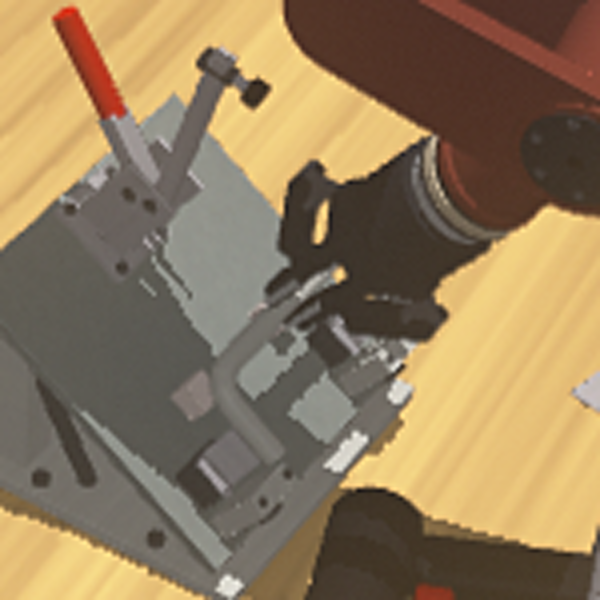

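```bash
python3 - <<'E'
from nx import *
p=eyes.read_camera('wrist')
J=lambda l: np.round(proj(p,seat+A@np.array(l,float)),1)
print([J([a,-80+b,19]) for a in (-62,-78) for b in (-20,20)])
print('vlip',[J([-62+a,-80+b,5]) for a in (7,35) for b in (-17,17)],'vbot',J([-27,-80,-12]))
print('corner',J([-seat[0]*0+240-v[4],-120,-27]), J([-v[4],-120,-27]))
c=cv2.resize(p['color'][20:200,330:560,::-1],(766,600),interpolation=2);cv2.imwrite('pics/w19c.png',c)
E
```

```text
[array([ 54.7, 489.3]), array([153.5, 478.8]), array([ 54.7, 527.7]), array([153.5, 514.9])]
vlip [array([ 68.5, 459.4]), array([145.9, 452.5]), array([ 68.5, 397.5]), array([145.9, 393.6])] vbot [110.8 388.6]
corner [30.9 43.4] [ 31.7 507.9]
```

View pics/w19c.png

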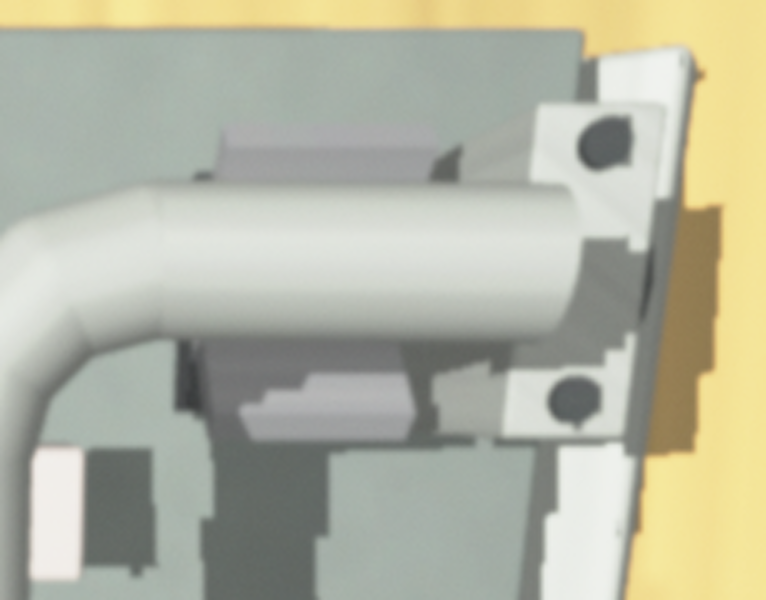

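```bash
python3 - <<'E'
import numpy as np
from h import axes
v=np.load('jig.npy');A=axes(v[3]);v[4]-=0.8;v[:3]+=A@[0,-1.2,0];np.save('jig.npy',v)
from nx import *
go([8,-1.8,6],vmax=20)
E
```

```text
t 24.55 pos [653.9 162.6 140.3] d [-21.3   2.6 -32.6] rot [-0.3  0.1 -0.2]
2
[[-0.01,0.39,0.01,-0.03,0.01,-0.02,-1],[-0.01,0.39,0.01,-0.03,0.01,-0.02,-1]]
tcp in seat axes [ 9.1 -0.9 44.9] F face [-0.1 -0.4 -1.1] w 0.127
```

Call:
apply_moves(
  plan=[
    [-0.02,0.25,0,0,0,0,-1],
    [0,0.25,0,0,0,0,-1],
    [0,0.15,0,0,0,0,-1],
    [0,0,0,0,0,0,-1],
  ],
)

```text
time: 25.05
ee_pos: [634.9, 165.4, 112.5]
tool_rot: [-0.6, 0.651, -0.34, 0.317]
ft_force: [-0.1, -0.2, -1.0]
gripper_width: 0.135
```

```bash
python3 - <<'E'
from nx import *
go([7,-1.8,0],vmax=40)
p=shot('wrist','w20')
E
```

```text
t 25.05 pos [634.9 165.4 112.5] d [ -4.9  -0.  -10.3] rot [-0.4  0.1 -0.2]
1
[[0.01,0.23,0.04,-0.08,0.01,-0.04,-1]]
tcp in seat axes [ 8.9 -2.2 11.2] F face [-0.5  0.2 -0.8] w 0.135
```

View pics/w20.png

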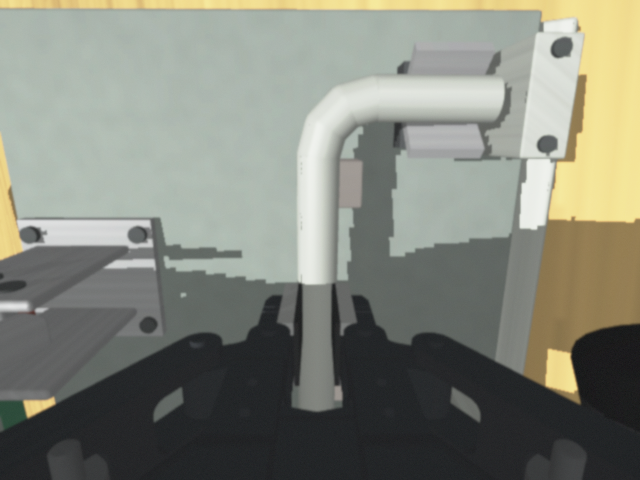

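Call:
apply_moves(
  plan=[
    [0,0.1,0,0,0,0,-1],
    [0,0.08,0,0,0,0,-1],
    [0,0,0,0,0,0,-1],
  ],
)

```text
time: 25.48
ee_pos: [630.6, 165.8, 105.5]
tool_rot: [-0.6, 0.65, -0.341, 0.318]
ft_force: [-0.1, 0.3, -1.3]
gripper_width: 0.129
```

```bash
python3 - <<'E'
from nx import *
go([7,-1.8,-2],vmax=40)
E
```

```text
t 25.48 pos [630.6 165.8 105.5] d [-1.7 -0.3 -4.9] rot [-0.5  0.1 -0.2]
1
[[0.01,0.1,0.03,-0.11,0.01,-0.05,-1]]
tcp in seat axes [ 8.4 -2.2  3. ] F face [-0.7 -0.3 -1.1] w 0.129
```

Call:
apply_moves(
  plan=[
    [0,0.05,0,-0.1,0,0,-1],
    [0,0.04,0,0,0,0,-1],
    [0,0,0,0,0,0,-1],
  ],
)

```text
time: 25.85
ee_pos: [630.4, 165.8, 105.2]
tool_rot: [-0.6, 0.651, -0.339, 0.316]
ft_force: [-0.4, 0.1, -1.3]
gripper_width: 0.131
```

```bash
python3 - <<'E'
from nx import *
go([1,-1.8,-2],vmax=40)
E
```

```text
t 25.85 pos [630.4 165.8 105.2] d [ 3.4 -0.7 -8. ] rot [-0.3  0.1 -0.3]
1
[[0.01,0.09,0.15,-0.06,0.01,-0.05,-1]]
tcp in seat axes [ 8.4 -2.2  2.6] F face [-0.3 -0.1 -1.3] w 0.131
```

Call:
apply_moves(
  plan=[
    [0,0.1,0,0,0,0,-1],
    [0,0,0,0,0,0,-1],
  ],
)

```text
time: 26.1
ee_pos: [630.8, 165.8, 105.4]
tool_rot: [-0.599, 0.65, -0.342, 0.319]
ft_force: [1.1, 0.9, -0.7]
gripper_width: 0.133
```

```bash
python3 - <<'E'
from nx import *
go([1,-1.8,-2],vmax=40)
p=shot('wrist','w21');
q=shot('side','d21');cv2.imwrite('pics/d21c.png',cv2.resize(q['color'][290:440,180:360,::-1],(720,600),interpolation=2))
E
```

```text
t 26.1 pos [630.8 165.8 105.4] d [ 3.  -0.7 -8.2] rot [-0.7  0.1 -0.3]
1
[[0.01,0.1,0.14,-0.15,0.02,-0.07,-1]]
tcp in seat axes [ 8.2 -2.3  3. ] F face [-1.2 -1.   0. ] w 0.133
```

View pics/d21c.png

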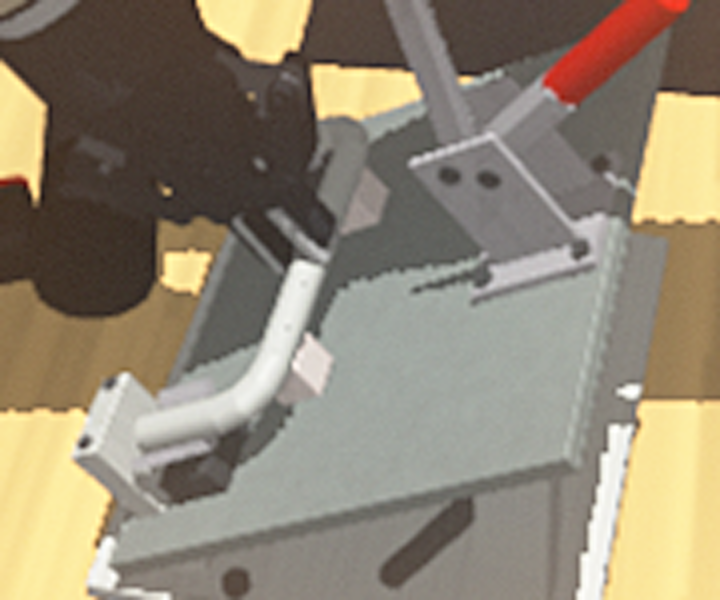

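View pics/w21.png

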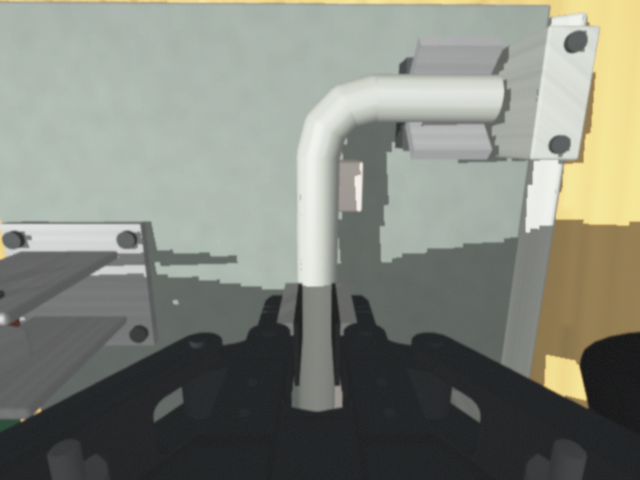

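Call:
apply_moves(
  plan=[
    [0,0.12,0.05,0,0,0,-1],
    [0,0.12,0.05,0,0,0,-1],
  ],
)

```text
time: 26.45
ee_pos: [630.9, 165.9, 104.4]
tool_rot: [-0.599, 0.65, -0.342, 0.32]
ft_force: [2.3, -1.9, 18.6]
gripper_width: 0.132
```

```bash
python3 - <<'E'
from nx import *
go([1,-1.8,-2],vmax=40)
E
```

```text
t 26.45 pos [630.9 165.9 104.4] d [ 2.9 -0.8 -7.2] rot [-0.8  0.2 -0.4]
1
[[0.01,0.09,0.13,-0.16,0.03,-0.08,-1]]
tcp in seat axes [ 7.5 -2.4  2.3] F face [ 8.7  1.8 16.6] w 0.132
```

Call:
apply_moves(
  plan=[
    [0,0.03,0.1,0,0,0,-1],
    [0,0.03,0.1,0,0,0,-1],
  ],
)

```text
time: 26.7
ee_pos: [636.7, 165.3, 100.5]
tool_rot: [-0.6, 0.651, -0.34, 0.319]
ft_force: [-5.9, -1.0, 14.2]
gripper_width: 0.131
```

```bash
python3 - <<'E'
from nx import *
go([0,-1.8,-2],vmax=40)
E
```

```text
t 26.7 pos [636.7 165.3 100.5] d [-2.1 -0.2 -3.9] rot [-0.6  0.2 -0.3]
1
[[0.01,0.09,0.01,-0.11,0.04,-0.07,-1]]
tcp in seat axes [ 0.5 -2.2  2.4] F face [13.   1.5  8.3] w 0.131
```

Call:
apply_moves(
  plan=[
    [0,0.03,0.1,0,0,0,-1],
  ],
)

```text
time: 26.82
ee_pos: [636.7, 165.3, 100.4]
tool_rot: [-0.602, 0.652, -0.336, 0.315]
ft_force: [-9.1, -0.6, 18.1]
gripper_width: 0.135
```

```bash
python3 - <<'E'
from nx import *
go([0,-1.8,-2],vmax=40)
p=shot('wrist','w22');
q=shot('side','d22');cv2.imwrite('pics/d22c.png',cv2.resize(q['color'][310:430,185:305,::-1],(600,600),interpolation=2))
q=shot('scene','s22');cv2.imwrite('pics/s22c.png',cv2.resize(q['color'][190:290,360:460,::-1],(600,600),interpolation=2))
E
```

```text
t 26.82 pos [636.7 165.3 100.4] d [-2.1 -0.2 -3.9] rot [ 0.1  0.2 -0.3]
1
[[0.01,0.09,0.01,0.03,0.05,-0.06,-1]]
tcp in seat axes [ 0.5 -2.2  2.4] F face [17.8  1.3  9.6] w 0.135
```

View pics/d22c.png

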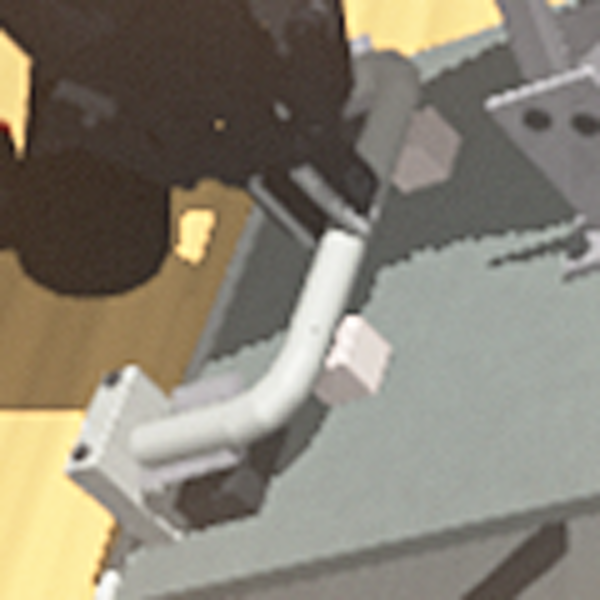

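View pics/w22.png

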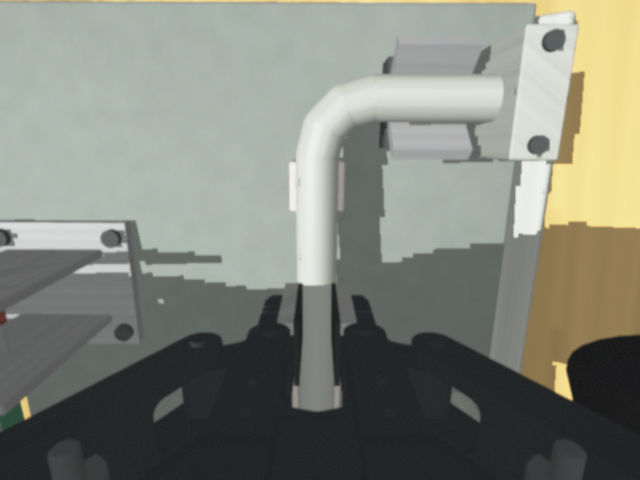

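View pics/s22c.png

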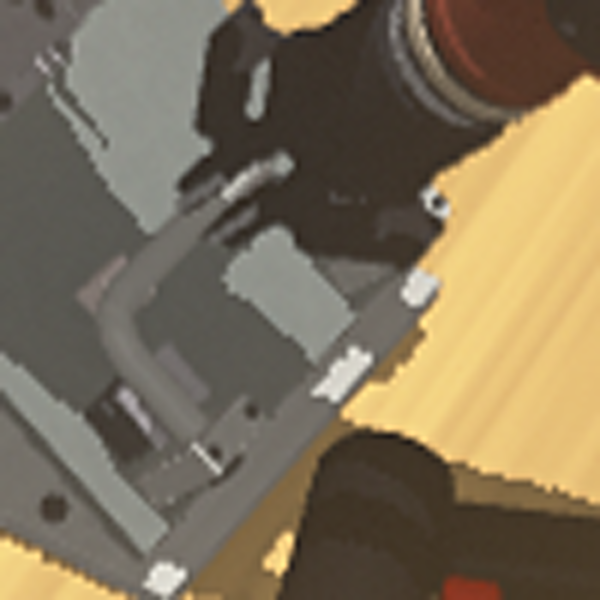

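Call:
apply_moves(
  plan=[
    [0,0,0,0,0,0,-1],
    [0,0,0,0,0,0,0.2],
    [0,0,0,0,0,0,0.2],
    [0,0,0,0,0,0,0.2],
    [0,0,0,0,0,0,0.2],
  ],
)

```text
time: 27.6
ee_pos: [633.8, 165.6, 96.2]
tool_rot: [-0.604, 0.653, -0.334, 0.313]
ft_force: [-0.2, 0.2, -0.0]
gripper_width: 0.599
```

```bash
python3 - <<'E'
from nx import *
go([0,-1.8,60],vmax=40)
p=shot('wrist','w23');
q=shot('side','d23');cv2.imwrite('pics/d23c.png',cv2.resize(q['color'][310:430,185:305,::-1],(600,600),interpolation=2))
E
```

```text
t 27.6 pos [633.8 165.6  96.2] d [36.2 -3.3 51.1] rot [ 0.6  0.3 -0.2]
2
[[0.0,-0.63,0.0,0.06,0.03,-0.02,-1],[0.0,-0.63,0.0,0.06,0.03,-0.02,-1]]
tcp in seat axes [ 0.5 -2.3 -2.8] F face [ 0.2 -0.1 -0.2] w 0.599
```

View pics/w23.png

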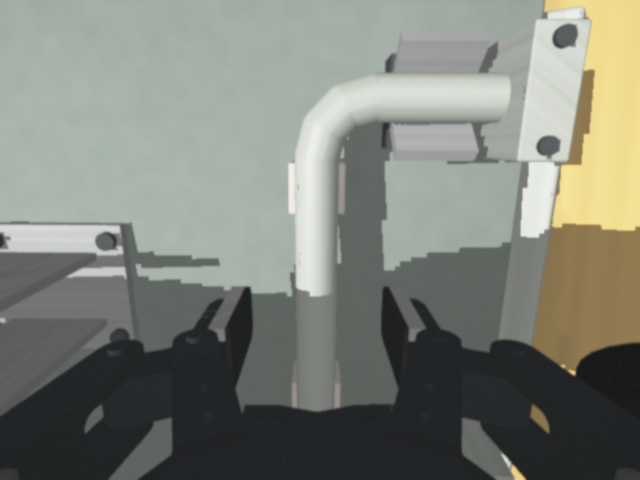

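View pics/d23c.png

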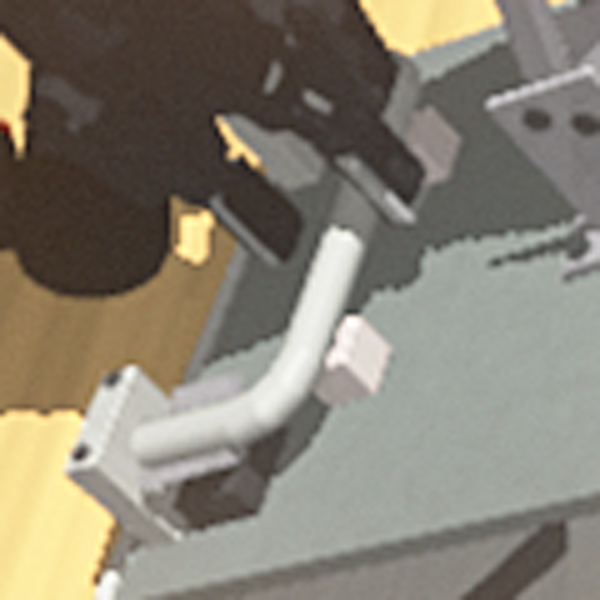

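Call:
apply_moves(
  plan=[
    [0,-0.3,0,0,0,0,0.2],
    [0,-0.5,0,0,0,0,0.2],
    [0,-0.7,0,0,0,0,0.2],
    [0,-0.8,0,0,0,0,0.2],
    [0,-0.8,0,0,0,0,0.2],
    [0,-0.5,0,0,0,0,0.2],
    [0,0,0,0,0,0,0.2],
  ],
)

```text
time: 28.58
ee_pos: [743.6, 155.9, 253.4]
tool_rot: [-0.602, 0.652, -0.336, 0.315]
ft_force: [-0.0, -0.7, -0.1]
gripper_width: 0.596
```

```bash
python3 - <<'E'
from nx import *
go([0,-1.8,160],vmax=40)
R0=np.stack([A[:,0],A[:,1],A[:,2]],1)
P,R=measure(seat,R0)
print('mid in seat',np.round(A.T@(P-seat),1),'rot',np.degrees(Ro.from_matrix(R0.T@R).as_rotvec()))
p=shot('wrist','w24')
for k in ['seat_mid','notch_left','notch_right','clamp_grip','clamp_hinge']:
    print(k,[(np.round(r['pixel'],1).tolist(),round(r['p'],2)) for r in eyes.mark_of(p,k)])
q=shot('scene','s24');cv2.imwrite('pics/s24c.png',cv2.resize(q['color'][150:300,320:470,::-1],(600,600),interpolation=2))
E
```

```text
t 28.57 pos [743.6 155.9 253.4] d [-16.4   2.  -24.2] rot [ 0.2  0.3 -0.3]
1
[[-0.01,0.59,0.01,0.03,0.05,-0.06,-1]]
tcp in seat axes [  0.3  -1.1 189.3] F face [-0.1  0.7 -0.1] w 0.596
scene m [228.1 389.2] res [-2.7  2.1]
scene a [259.1 388.3] res [2.3 2.9]
scene b [223.5 422.4] res [1.8 0.9]
side m [353. 255.] res [0.9 1.8]
side a [329.8 242.9] res [-0.2  0.7]
side b [399.5 211.6] res [-2.4  3. ]
wrist m [217.7 320.1] res [-1.2 -1.5]
wrist a [301.9 386. ] res [-0.5  0.1]
wrist b [119.7 395.5] res [ 0.4 -0.8]
mid [635.1 163.1 100.7] ea [680.8  79.9  65.5] eb [694.3 239.3  70.3]
mid in seat [1.8 0.1 1.8] rot [-1.67686154  3.01519488  0.58872365]
seat_mid [([218.8, 317.2], 0.95)]
notch_left [([304.4, 384.2], 0.55)]
notch_right [([120.6, 395.7], 0.56)]
clamp_grip [([230.3, 44.7], 0.97), ([212.9, 414.5], 0.71)]
clamp_hinge [([223.6, 163.4], 0.87)]
```

View pics/w24.png

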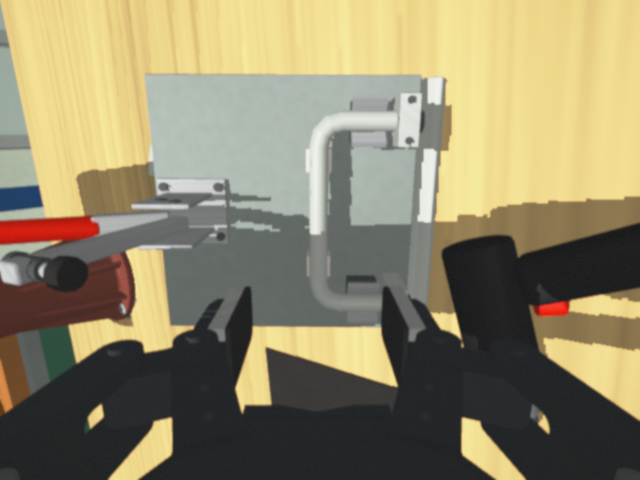

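View pics/s24c.png

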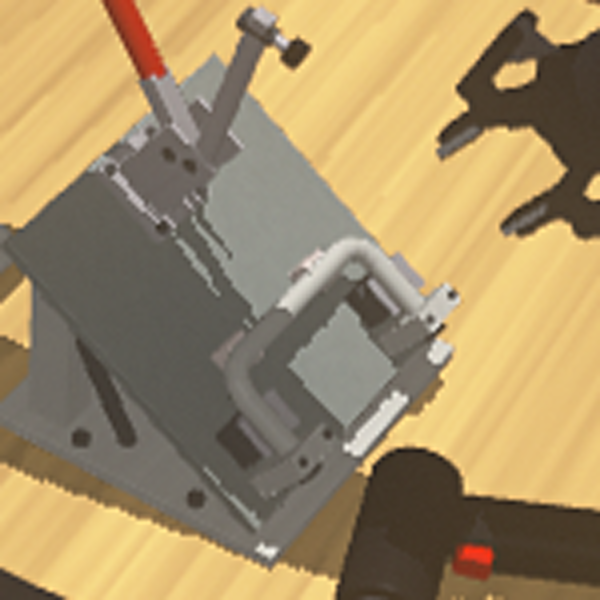

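```bash
python3 - <<'E'
from nx import *
d=np.radians(-4.4)
R=toolR([0,0,-1],[np.cos(d),np.sin(d),0])
plan([720,160,420],R,g=-1,vmax=45)
E
```

```text
t 29.38 pos [741.7 156.2 250.4] d [-21.7   3.8 169.6] rot [35.5  0.2 -0.3]
8
[[-0.01,-0.31,-0.29,0.89,0.0,-0.01,-1],[-0.01,-0.33,-0.27,0.89,0.0,-0.01,-1],[-0.01,-0.35,-0.24,0.89,0.0,-0.01,-1],[-0.01,-0.37,-0.21,0.89,0.0,-0.01,-1],[-0.01,-0.39,-0.18,0.89,0.0,-0.01,-1],[-0.01,-0.4,-0.15,0.89,0.0,-0.01,-1],[-0.01,-0.41,-0.12,0.89,0.0,-0.01,-1],[-0.01,-0.42,-0.09,0.89,0.0,-0.01,-1]]
```

Call:
apply_moves(
  plan=[
    [0,-0.4,-0.29,0.89,0,0,-1],
    [0,-0.4,-0.29,0.89,0,0,-1],
    [0,-0.4,-0.26,0.89,0,0,-1],
    [0,-0.4,-0.22,0.89,0,0,-1],
    [0,-0.4,-0.18,0.89,0,0,-1],
    [0,-0.4,-0.15,0.89,0,0,-1],
    [0,-0.4,-0.12,0.89,0,0,-1],
    [0,-0.4,-0.1,0.89,0,0,-1],
  ],
)

```text
time: 30.38
ee_pos: [721.6, 155.9, 429.7]
tool_rot: [0.476, -0.517, 0.521, -0.485]
ft_force: [-0.6, 0.2, -0.2]
gripper_width: 0.001
```

```bash
python3 - <<'E'
from nx import *
d=np.radians(-4.4)
R=toolR([0,0,-1],[np.cos(d),np.sin(d),0])
plan([425,174,425],R,g=-1,vmax=40)
E
```

```text
t 30.38 pos [721.6 155.9 429.7] d [-296.6   18.1   -4.7] rot [-0.7 -0.  -0.3]
8
[[0.01,0.0,-0.74,-0.02,0.0,-0.01,-1],[0.01,0.0,-0.74,-0.02,0.0,-0.01,-1],[0.01,0.0,-0.74,-0.02,0.0,-0.01,-1],[0.01,0.01,-0.74,-0.02,0.0,-0.01,-1],[0.01,0.01,-0.74,-0.02,0.0,-0.01,-1],[0.01,0.01,-0.74,-0.02,0.0,-0.01,-1],[0.01,0.01,-0.74,-0.02,0.0,-0.01,-1],[0.01,0.01,-0.74,-0.02,0.0,-0.01,-1]]
```

Call:
apply_moves(
  plan=[
    [0,0,-0.74,0,0,0,-1],
    [0,0,-0.74,0,0,0,-1],
    [0,0,-0.74,0,0,0,-1],
    [0,0,-0.74,0,0,0,-1],
    [0,0,-0.74,0,0,0,-1],
    [0,0,-0.74,0,0,0,-1],
    [0,0,-0.74,0,0,0,-1],
    [0,0,-0.6,0,0,0,-1],
    [0,0,0,0,0,0,-1],
  ],
)

```text
time: 31.5
ee_pos: [422.4, 178.7, 432.3]
tool_rot: [0.471, -0.514, 0.524, -0.489]
ft_force: [0.6, -0.1, 0.2]
gripper_width: -0.002
```

```bash
python3 - <<'E'
from nx import *
d=np.radians(-4.4)
R=toolR([0,0,-1],[np.cos(d),np.sin(d),0])
plan([420,176,268],R,g=-1,vmax=40)
E
```

```text
t 31.5 pos [422.4 178.7 432.3] d [  -2.4   -2.7 -164.3] rot [-1.6 -0.  -0.5]
5
[[0.02,0.66,-0.03,-0.06,0.0,-0.02,-1],[0.02,0.66,-0.02,-0.06,0.0,-0.02,-1],[0.02,0.66,-0.02,-0.06,0.0,-0.02,-1],[0.01,0.66,-0.02,-0.06,0.0,-0.02,-1],[0.01,0.66,-0.01,-0.06,0.0,-0.02,-1]]
```

Call:
apply_moves(
  plan=[
    [0,0.6,-0.05,-0.06,0,0,-1],
    [0,0.6,-0.05,-0.06,0,0,-1],
    [0,0.6,-0.05,-0.06,0,0,-1],
    [0,0.6,-0.05,-0.06,0,0,-1],
    [0,0.5,-0.05,-0.06,0,0,-1],
    [0,0,0,0,0,0,-1],
  ],
)

```text
time: 32.25
ee_pos: [417.8, 180.3, 285.4]
tool_rot: [-0.475, 0.52, -0.519, 0.485]
ft_force: [-0.0, -0.7, -0.7]
gripper_width: 0.002
```

```bash
python3 - <<'E'
from nx import *
d=np.radians(-4.4)
R=toolR([0,0,-1],[np.cos(d),np.sin(d),0])
plan([520,170,268],R,g=-1,vmax=15)
q=shot('side','d25');cv2.imwrite('pics/d25c.png',cv2.resize(q['color'][150:400,190:440,::-1],(600,600),interpolation=2))
E
```

```text
t 32.25 pos [417.8 180.3 285.4] d [102.2 -10.3 -17.4] rot [-0.5 -0.1 -0.6]
7
[[0.01,0.05,0.29,-0.01,0.0,-0.02,-1],[0.01,0.05,0.29,-0.01,0.0,-0.02,-1],[0.01,0.05,0.29,-0.01,0.0,-0.02,-1],[0.01,0.05,0.29,-0.01,0.0,-0.02,-1],[0.01,0.05,0.29,-0.01,0.0,-0.02,-1],[0.01,0.05,0.29,-0.01,0.0,-0.02,-1],[0.01,0.05,0.29,-0.01,0.0,-0.02,-1]]
```

View pics/d25c.png

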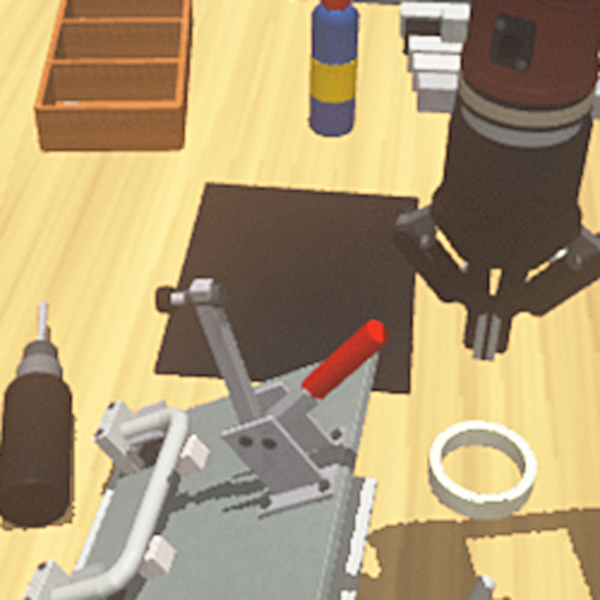

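Call:
apply_moves(
  plan=[
    [0.05,0.25,0,0,0,0,-1],
    [0.05,0.12,0.3,0,0,0,-1],
    [0,0,0.3,0,0,0,-1],
    [0,0,0.3,0,0,0,-1],
    [0,0,0.3,0,0,0,-1],
  ],
)

```text
time: 32.92
ee_pos: [481.4, 171.0, 273.3]
tool_rot: [-0.475, 0.52, -0.518, 0.485]
ft_force: [-7.1, 0.2, 5.5]
gripper_width: -0.004
```

```bash
python3 - <<'E'
from nx import *
d=np.radians(-4.4)
R=toolR([0,0,-1],[np.cos(d),np.sin(d),0])
print(env.get_obs()['ft_force'])
plan([540,170,266],R,g=-1,vmax=15)
E
```

```text
[-7.11076119  0.1528064   5.52244383]
t 32.92 pos [481.4 171.  273.3] d [58.6 -1.  -7.3] rot [-0.5 -0.1 -0.7]
4
[[-0.02,0.04,0.29,-0.02,0.0,-0.04,-1],[-0.02,0.04,0.29,-0.02,0.0,-0.04,-1],[-0.02,0.04,0.29,-0.02,0.0,-0.04,-1],[-0.02,0.04,0.29,-0.02,0.0,-0.04,-1]]
```

Call:
apply_moves(
  plan=[
    [0,0.05,0.28,0,0,0,-1],
    [0,0.05,0.28,0,0,0,-1],
    [0,0.05,0.28,0,0,0,-1],
    [0,0.05,0.28,0,0,0,-1],
  ],
)

```text
time: 33.42
ee_pos: [542.4, 166.8, 272.4]
tool_rot: [-0.474, 0.52, -0.518, 0.486]
ft_force: [-4.5, 0.1, 2.9]
gripper_width: -0.004
```

```bash
python3 - <<'E'
from nx import *
d=np.radians(-4.4)
R=toolR([0,0,-1],[np.cos(d),np.sin(d),0])
print(env.get_obs()['ft_force'])
plan([575,167,266],R,g=-1,vmax=15)
q=shot('side','d26');cv2.imwrite('pics/d26c.png',cv2.resize(q['color'][180:430,170:420,::-1],(600,600),interpolation=2))
E
```

```text
[-4.47042165  0.14770564  2.88488808]
t 33.42 pos [542.4 166.8 272.4] d [32.6  0.2 -6.4] rot [-0.5 -0.1 -0.8]
3
[[-0.02,0.04,0.22,-0.03,-0.01,-0.05,-1],[-0.02,0.04,0.22,-0.03,-0.01,-0.05,-1],[-0.02,0.04,0.22,-0.03,-0.01,-0.05,-1]]
```

View pics/d26c.png

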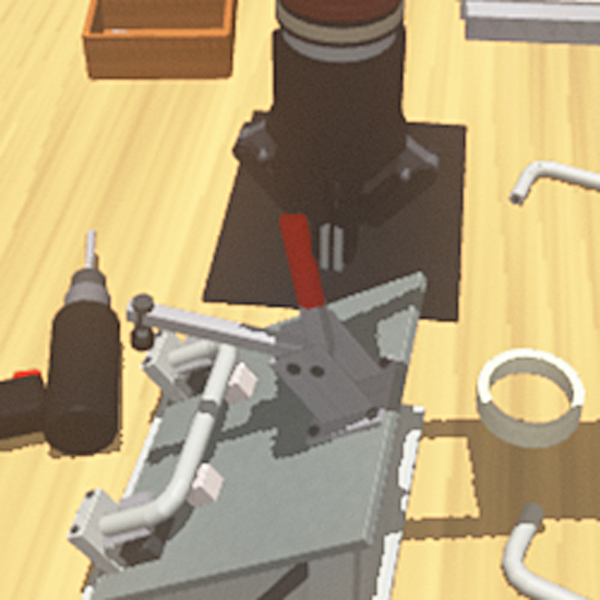

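Lever is well past vertical. Continue more slowly toward closed.

Call:
apply_moves(
  plan=[
    [0,0.05,0.18,0,0,0,-1],
    [0,0.05,0.15,0,0,0,-1],
    [0,0.05,0.15,0,0,0,-1],
    [0,0.05,0.15,0,0,0,-1],
  ],
)

```text
time: 33.98
ee_pos: [577.2, 164.1, 261.7]
tool_rot: [-0.474, 0.52, -0.518, 0.486]
ft_force: [-3.9, -0.6, 2.1]
gripper_width: 0.0
```

```bash
python3 - <<'E'
from nx import *
d=np.radians(-4.4)
R=toolR([0,0,-1],[np.cos(d),np.sin(d),0])
print(env.get_obs()['ft_force'])
plan([585,167,266],R,g=-1,vmax=15)
q=shot('side','d27');cv2.imwrite('pics/d27c.png',cv2.resize(q['color'][180:430,170:420,::-1],(600,600),interpolation=2))
E
```

```text
[-3.90189887 -0.59485182  2.06972723]
t 33.98 pos [577.2 164.1 261.7] d [7.8 2.9 4.3] rot [-0.5 -0.1 -0.8]
1
[[-0.07,-0.08,0.15,-0.1,-0.02,-0.17,-1]]
```

View pics/d27c.png

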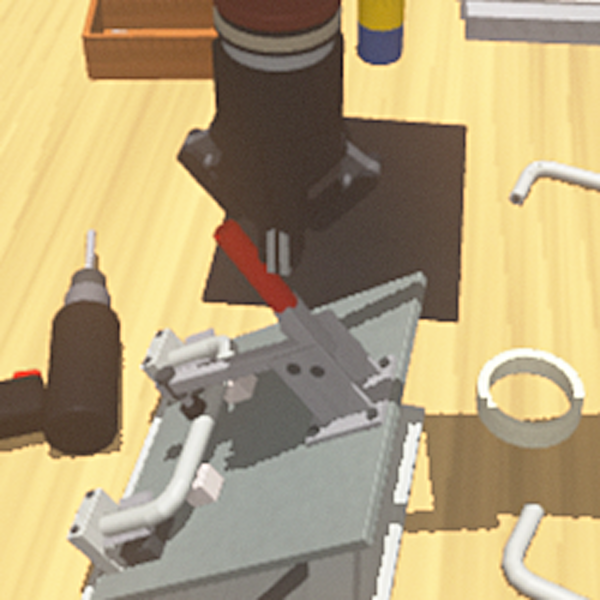

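Call:
apply_moves(
  plan=[
    [-0.03,0.03,0.12,0,0,0,-1],
    [0,0.05,0.12,0,0,0,-1],
  ],
)

```text
time: 34.28
ee_pos: [581.3, 163.8, 259.3]
tool_rot: [-0.481, 0.525, -0.513, 0.479]
ft_force: [-28.8, -0.9, 26.3]
gripper_width: -0.006
```

Call:
apply_moves(
  plan=[
    [0,0.05,0.12,0,0,0,-1],
  ],
)

```text
time: 34.4
ee_pos: [581.0, 163.9, 259.7]
tool_rot: [-0.486, 0.529, -0.509, 0.475]
ft_force: [-24.1, -1.5, 20.8]
gripper_width: -0.003
```

Call:
apply_moves(
  plan=[
    [0,0,0,0,0,0,-1],
    [0,-0.1,-0.3,0,0,0,-1],
    [0,-0.4,-0.4,0,0,0,-1],
    [0,-0.7,-0.5,0,0,0,-1],
    [0,-0.8,-0.5,0,0,0,-1],
    [0,-0.5,-0.3,0,0,0,-1],
    [0,0,0,0,0,0,-1],
  ],
)

```text
time: 35.28
ee_pos: [481.2, 170.7, 389.0]
tool_rot: [-0.485, 0.528, -0.51, 0.476]
ft_force: [0.5, 0.3, -1.1]
gripper_width: -0.002
```

```bash
python3 - <<'E'
from nx import *
o=env.get_obs();print(o['time'],o['ee_pos'],o['ft_force'])
R0=A.copy()
P,R=measure(seat,R0,cams=('scene','side'))
print('mid in seat',np.round(A.T@(P-seat),1))
S=shot('scene','s28');g1=eyes.mark_of(S,'clamp_grip');h1=eyes.mark_of(S,'clamp_hinge');n1=eyes.mark_of(S,'notch_left')
D=shot('side','d28');g2=eyes.mark_of(D,'clamp_grip');h2=eyes.mark_of(D,'clamp_hinge')
print(g1[:2],h1[:1],g2[:2],h2[:1])
G=tri([ray(S,g1[0]['pixel']),ray(D,g2[0]['pixel'])]);
hx=v[5];hz=v[6];H=v[:3]+A@[hx,0,hz]
u=A.T@(G[0]-H);print('grip rel hinge (face)',u,G[1],'q',np.arctan2(u[0],u[2]))
for q in (0,.05,.1,.16): print(q,[np.round(proj(p,H+A@[82*np.sin(q),0,82*np.cos(q)]),1) for p in(S,D)],[np.round(proj(p,H+A@[120*np.sin(q),0,120*np.cos(q)]),1) for p in(S,D)])
cv2.imwrite('pics/s28c.png',cv2.resize(S['color'][140:290,320:470,::-1],(600,600),interpolation=2))
cv2.imwrite('pics/d28c.png',cv2.resize(D['color'][250:430,190:370,::-1],(600,600),interpolation=2))
E
```

```text
35.275 [481.18393454 170.65416314 389.04827188] [ 0.50101005  0.29146917 -1.14900681]
scene m [225.  391.1] res [0.6 2.1]
scene a [262.7 394. ] res [-0.9 -0.8]
scene b [225.9 424.5] res [ 0.2 -0.7]
side m [354.7 253. ] res [0.  1.1]
side a [329.8 242.8] res [ 1.  -1.8]
side b [401.1 214.1] res [-0.9 -0.1]
mid [639.4 165.3 100.4] ea [685.3  82.6  64.5] eb [695.1 242.3  65.6]
mid in seat [-1.7 -2.4  3.9]
[{'pixel': [171.2, 385.4], 'p': 0.55}] [{'pixel': [185.0, 365.6], 'p': 0.63}] [{'pixel': [292.6, 275.5], 'p': 0.68}] [{'pixel': [327.7, 306.0], 'p': 0.94}]
grip rel hinge (face) [-2.32236172 -0.73878421 81.31136129] [np.float64(2.8657646089305784), np.float64(2.8657646089309643)] q -0.028553581028415386
0 [array([170.2, 383.6]), array([291.9, 274.7])] [array([163.2, 392.5]), array([275.3, 260.2])]
0.05 [array([168.9, 382.5]), array([291.2, 276.8])] [array([161.3, 390.9]), array([274.1, 263.2])]
0.1 [array([167.7, 381.3]), array([290.6, 278.9])] [array([159.4, 389.1]), array([273.1, 266.4])]
0.16 [array([166.3, 379.9]), array([289.9, 281.6])] [array([157.3, 386.9]), array([272. , 270.3])]
```

View pics/s28c.png

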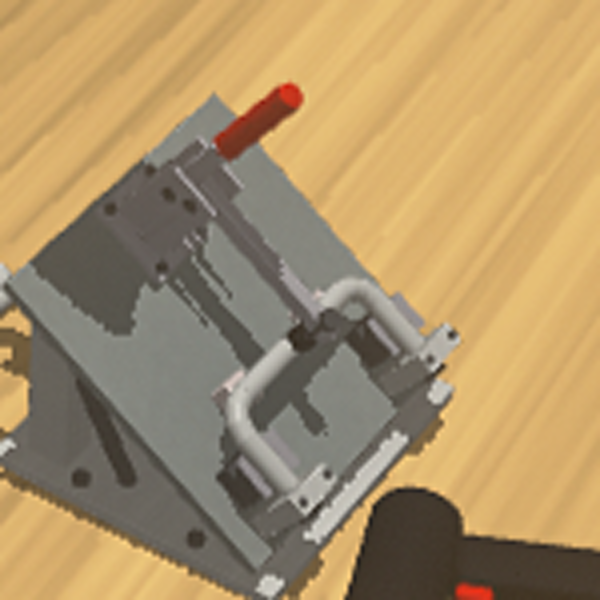

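View pics/d28c.png

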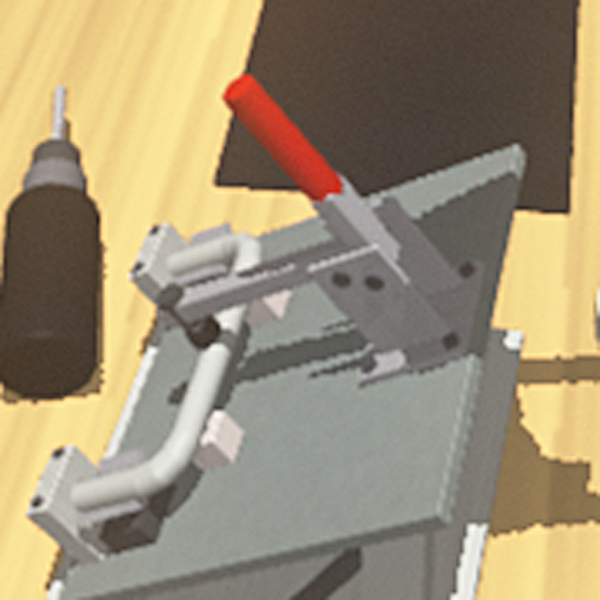

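```bash
python3 - <<'E'
from station import env
print(env.sign_off())
E
```

```text
the job is handed in; nothing more can be done
None
```

I opened the clamp, laid the pull in the jig, closed the clamp on the bar, moved the arm clear and handed the job in at about 36 s. `sign_off` gives no verdict, so the outcome rests on the checks below.

**What I did**
- **Clamp open:** I pushed the lever to its open stop, where the force rose to about 22 N.
- **Which pull:** I took the one on the mat. It was farthest from the base, at about 588 mm against 403 mm and 413 mm for the other two.
- **Laying it in:** I turned the pull and lowered it square to the slope. It then slid down in the notches until the ends met the stops, at about 18 N, and I let go without dropping it.
- **Clamp closed:** I pushed the lever to its closed stop, at about 29 N, and backed away.

**Last checks**
- **Lever:** triangulation puts it at about -0.03 rad, which is closed.
- **Clamp tip:** the pictures show it on the bar. I could not measure its force.
- **Pull position:** the pictures show both legs in the notches against the stops and the bar on the pads.
- **Arm:** it stood clear, with the force reading near zero.
- **Drill, can and tape:** I saw no sign that they had moved, but did not re-measure them.

**What failed or disagreed**
- **First grasp:** the fingers shut above the bar. They reach less far ahead of the tool point than the text says. I went about 15 mm lower and gripped it.
- **Final pull fit:** my two-camera fit put the bar's middle (-1.7, -2.4, +3.9) mm from my estimate of the seat, about 4.9 mm in all and just inside the 5 mm limit. I put this down to detector and calibration error. An earlier fit, just after release, gave (1.8, 0.1, 1.8) mm. The close-up wrist view then matched the seat and notch points to about 3 pixels.

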